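Set a blank overhanging on the filing block and clamp it for deburring

TASK

Set up the steel blank that lies on the filing block so that its right-hand end can be deburred, without picking it up: with the fingertips push it flat back against the block's raised rear shoulder and along the ledge until its end overhangs the block's right-hand end by about 15 mm. Then press the toggle clamp's handle all the way down so that the rubber foot holds the blank there, and leave the tools around as they are.

Things in the scene. Friction and masses are not known exactly. Their poses are not given: they have to be found in the camera images.
- block: black steel filing block, fixed, 140 mm deep (x), 220 mm long (y), stepped: the low front part is the ledge, 80 mm deep, top 35 mm above the worktop; behind it the raised shoulder, top at 50 mm. Origin at the centre of its underside; axes as the world's at yaw 0 (yaw varies 0.2 rad either way): front face at x = -70, shoulder's front face at x = +10, right-hand end at y = -110 mm
- ledge_end (a point): point on the top edge of the ledge's right-hand end, in the block's frame at x = -20, y = -110, z = 35 mm; axes as the block's
- fence (a point): point on the top front edge of the shoulder, half-way along: x = 10, y = 0, z = 50 mm in the block's frame; axes as the block's
- blank: loose flat blank of pale bare steel, 50 mm wide (x), 140 mm long (y), 5 mm thick, 0.2 to 0.35 kg, two 9 mm holes 80 mm apart along its length; lies on the ledge 5 to 25 mm short of the shoulder, up to 5 degrees skew, its right-hand end 15 to 55 mm inside the block's end. Origin at the centre of its underside; against the shoulder that is x = -15 mm in the block's frame
- blank_end (a point): middle of the blank's right-hand end face (y = -70 mm, half-way up, in the blank's frame)
- clamp_handle (a joint): angle of the toggle clamp's handle (rad): 0 = open, as it starts; 0.72 = fully down, clamped (stop at 0.74). It stays where it is left. 3 to 6 N on the grip lower it: a straight downward push at x = 110, y = -70 mm in the block's frame carries it all the way, the grip's top ending there about 90 mm above the worktop. A linkage swings the clamp's front arm down with it
- handle_pin (a point): the handle's pivot, in the block's frame at x = 58, y = -70, z = 73 mm, its pin along the block's y. The handle points from it away from the robot (+x) and up, 120 mm long: 10 degrees above level when down; open, 51 degrees, its end 168 mm above the worktop. Open, the clamp's front arm stands up to 125 mm, its foot 80 mm or more above the worktop and up to 36 mm in front of the shoulder
- handle_grip (a point): centre line of the handle's round black grip (17 mm thick, 80 mm long), 82 mm from the handle's pin
- clamp_foot: round rubber foot, 17 mm across, sprung, at the end of the clamp's arm; origin at the centre of its lower face. With the handle down it presses on the blank at x = -20, y = -70 mm of the block's frame with about 5 N
- file: flat file with wooden handle, 246 mm long, 24 mm wide, 17 mm high, lying behind the block; leave it. Origin near its middle, on the worktop
- oil_bottle: small oil bottle, 38 mm across, 126 mm high, at the right behind the block; leave it. Origin at the centre of its underside
- hex_key: black L-shaped hex key, 113 mm long, 7 mm thick, lying near the right-hand edge of the worktop; leave it. Origin at its middle, on the worktop

How it is judged:
By the outcome, as a careful person would: the job done as asked, in the order asked, and still so for the second after the job is handed in, with the robot touching nothing.
It also fails if it takes over 54 s, if anything falls off the work surface, if the arm or the gripper's body presses on something with over 40 N, if the wrist force passes 120 N, or if a joint passes its speed limit or range.

ROBOT

A 7-joint arm with a two-finger parallel gripper is mounted at the origin on a cart in front of the work surface, level with it; the furniture and walls round the work are solid. World frame = base frame: x ahead of the robot, y to its left, z up, the work surface at z = 0. Lengths are in m, angles in rad, forces in N, time in s.
With the tool pointing down it reaches from about 0.35 to 0.9 m from the base axis. Payload 8.1 kg.
Tool frame: the origin (TCP) lies at the very end of the fingers, on their centre line; the grasp point (between the pads) lies 19 mm behind it (robot.pinch_z is the distance from the TCP to the grasp point, in m); x points along the fingers, y is the direction in which the jaws open and shut, and the axes are right-handed (so a half turn about x gives the same grasp; the last joint's range is limited). The gripper opens to 85 mm and grips with 20 to 120 N. Pads are 22 mm wide; open, the fingers measure 114 mm over their backs; the gripper's body (76 mm by 85 mm) begins 54 mm behind the grasp point. The pads swing forward as they close: fully open they stand 13 mm farther back than shut.
Start: joints at [1.107, 0.434, 0.025, 1.573, -0.012, 1.134, -0.075], TCP at [0.221, -0.585, 0.231] pointing down, gripper open.
Joint ranges: [-2.62, 2.62], [-0.44, 2.09], [-1.27, 1.32], [0.08, 2.57], [-1.32, 4.46], [0.12, 2], [-2.74, 2.74]. Speed limits (rad/s): [2.22, 2.22, 3.01, 3.01, 3.14, 3.14, 3.14].

INTERFACE

Orientations are given as a unit quaternion [w, x, y, z].
In Python, from cell import sensors, eyes, job_done, nets, robot gives the robot as it stands. The module is installed in compiled form; this text tells all that it offers.
- The arm moves only by the tool servo_tool, never from a script. Its argument "series" is a list of rows, each a list of 7 numbers: the gripper command: -1 is shut, 1 is fully open, values between are in proportion, then the shift along the tool's x, y, z in cm, then the turn, a rotation vector about the tool's x, y, z in rad. A call has 1 to 5 rows; each row is the pose to reach, as a shift and turn from the pose commanded when the call began, along the tool's axes at that moment; what a row does not reach only later rows make up. A row lasts 1/10 s, in which the tool goes at most 50 mm and 8.59 degrees, less where a joint would pass 70% of its speed; a pose out of reach is approached as far as the arm can. A call with a gripper value outside its range is refused whole. The fingers move at their own pace and stop on an object; "squeeze" is the grip in N (left out, the last holds). Time passes only in rows, so rows that repeat a pose let the fingers close. It gives the time, the measured TCP pose, the force and the opening at its end, in the units of the state.
- sensors.sense(): the state, without advancing time (a new reading comes with each control period).
- eyes.grab_frame(name): name is "scene" or "top" or "wrist"; returns a dict with "image" (400x640x3 uint8, red, green, blue), "depth" (400x640 float32, m along the optical axis (not along the pixel's ray), 0 where there is no reading), "fx", "fy", "cx", "cy" (pixels), "T" (4x4, takes a point from camera to world coordinates). Camera axes: x right, y down, z forward; pixel columns grow to the right and rows downward; lengths in m; the calibration is good to about 2 mm. A picture is of the moment at which its call begins.
- job_done(): hands the job in, once; it reports no verdict.
Trained networks look in a picture, given as the dict that the camera call returned (one of the last four; its "shot" number tells which), for a name from the list of things; names that differ only in an ending like _2 or _b are one class to them, and where a whole thing is asked for, a point or a joint stands for the part that bears it (a point fixed in the world has none). Each returns a list of dicts, best first, with "score" (0 to 1); they miss things now and then, are a little off and sometimes report something else, mostly with a low value. They report only what shows in the picture. A call takes as long as a camera call.
- nets.recognise(picture, target): "point" ([column, row] in pixels, amid what is visible of it).
The state is a dict: "time_s": time; "q": joint angles; "joint_velocities": joint speeds; "joint_torque": joint torques, N m; "tool_pos": TCP position; "eef_rot": TCP orientation; "force": force on the tool from outside, world axes, zero at the start; "moment": the same for the moment, N m; "width": finger opening in m.
Only numpy, scipy, OpenCV 4.12 (cv2) and the standard library are available. Lean on these libraries where they do the work, as an engineer would, in place of code of your own. Each camera call takes 0.05 s, during which the arm holds its last target.

## Working session

There is one attempt and no reset: what is moved stays moved. The work goes in short steps, Python scripts to look and compute and a tool call to move; the robot and the scene stay as the last step left them, time stands still between calls to the robot, and variables do not carry over. Pictures are saved under pics/ and viewed, and the job is handed in when it is done.

Besides the shell and the picture viewer there is one more tool, called after "Emit:" as a command line: name --pt "numbers of a row" for each row, then --argument value for the rest. servo_tool: Moves the arm, as the interface text tells. Its arguments: {"type":"object","properties":{"series":{"type":"array"},"squeeze":{"type":"number"}},"required":["series"]}

```bash
mkdir -p pics; ls; python3 - <<'E'
from cell import sensors, eyes, nets, robot
import cv2, numpy as np, pickle
s=sensors.sense(); print(s); print([a for a in dir(robot) if a[0]!='_'])
for n in ("scene","top"):
    f=eyes.grab_frame(n)
    cv2.imwrite(f"pics/{n}0.png",f["image"][:,:,::-1]); pickle.dump(f,open(f"{n}0.pkl","wb"))
    print(n,f["fx"],f["cx"],f["cy"],np.round(f["T"],3).tolist())
    for t in ("block","blank","clamp_foot","clamp_handle","handle_grip","file","oil_bottle","hex_key"):
        r=nets.recognise(f,t); print(n,t,[(np.round(d["point"]).tolist(),round(d["score"],2)) for d in r[:2]])
print(sensors.sense()["time_s"])
E
```

```text
pics
{'time_s': 0.0, 'q': array([ 1.10744116,  0.43520911,  0.02498683,  1.57413938, -0.01159942,
        1.13400456, -0.07513625]), 'joint_velocities': array([ 0.00084293, -0.00219557, -0.00024166, -0.000402  , -0.00123009,
       -0.0002524 ,  0.00077574]), 'joint_torque': array([-4.88686128e-04, -6.70491028e+01,  1.02511536e+00, -3.16213703e+01,
        1.57640601e-02,  1.25449264e-02, -4.23364622e-05]), 'tool_pos': array([ 0.22036307, -0.58429691,  0.2305184 ]), 'eef_rot': array([-0.12626463, -0.69548707, -0.12736402,  0.69579694]), 'force': array([-0.59661665, -0.44226179, -0.69687296]), 'moment': array([ 0.00160607, -0.06953959,  0.01863551]), 'width': 0.08522852436097732}
['IKError', 'pinch_z']
scene 488.50908200950397 321.53962321946676 203.2628700781392 [[-0.685, -0.515, 0.516, 0.153], [-0.729, 0.501, -0.467, 0.064], [-0.018, -0.696, -0.718, 0.714], [0.0, 0.0, 0.0, 1.0]]
scene block [([300.0, 315.0], 0.75)]
scene blank [([327.0, 327.0], 0.92), ([294.0, 222.0], 0.52)]
scene clamp_foot [([247.0, 231.0], 0.74), ([346.0, 266.0], 0.48)]
scene clamp_handle [([294.0, 223.0], 0.6)]
scene handle_grip [([292.0, 220.0], 0.64)]
scene file [([248.0, 228.0], 0.64), ([324.0, 328.0], 0.55)]
scene oil_bottle [([336.0, 173.0], 0.87)]
scene hex_key [([374.0, 210.0], 0.59)]
top 386.65437924530255 314.35444875820116 200.54414413633512 [[-0.01, -0.998, 0.069, 0.512], [-1.0, 0.011, 0.017, -0.322], [-0.018, -0.069, -0.997, 0.967], [0.0, 0.0, 0.0, 1.0]]
top block [([275.0, 236.0], 0.86)]
top blank [([273.0, 260.0], 0.79), ([275.0, 235.0], 0.61)]
top clamp_foot [([278.0, 237.0], 0.46)]
top clamp_handle [([286.0, 197.0], 0.69)]
top handle_grip [([366.0, 198.0], 0.61), ([292.0, 196.0], 0.51)]
top file [([305.0, 144.0], 0.78)]
top oil_bottle [([377.0, 157.0], 0.61)]
top hex_key [([377.0, 200.0], 0.52), ([287.0, 197.0], 0.37)]
0.9
```

View pics/scene0.png

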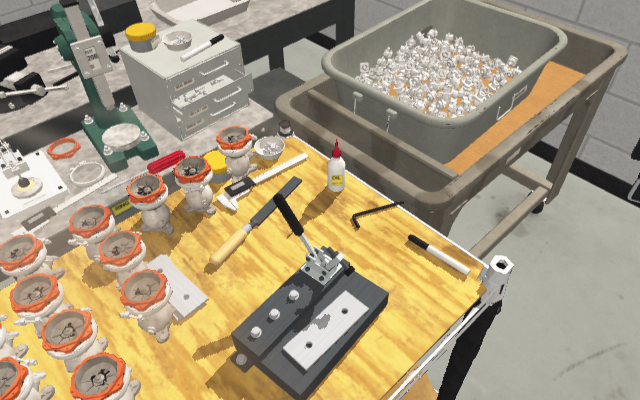

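View pics/top0.png

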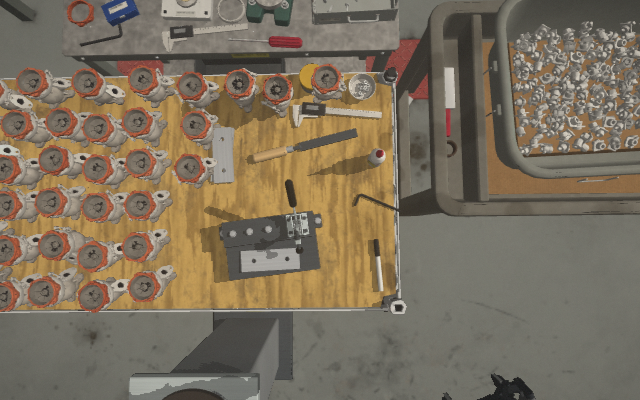

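The scene view shows the block around (310,330), with the pale blank at (325,330), the open handle's black grip at (288,215), the file at (260,220), the bottle at (335,170) and the hex key at (375,213). The top view agrees. Next I fit the block and blank poses from the depth data.

```bash
cat > h.py <<'E'
import numpy as np, cv2
def cloud(f):
    d=f["depth"]; v,u=np.mgrid[0:d.shape[0],0:d.shape[1]]
    P=np.stack([(u-f["cx"])*d/f["fx"],(v-f["cy"])*d/f["fy"],d],-1)
    W=P@f["T"][:3,:3].T+f["T"][:3,3]; W[d<=0]=np.nan
    return W
def proj(f,p):
    T=np.linalg.inv(f["T"]); c=np.atleast_2d(p)@T[:3,:3].T+T[:3,3]
    return np.stack([f["fx"]*c[:,0]/c[:,2]+f["cx"],f["fy"]*c[:,1]/c[:,2]+f["cy"]],-1)
def atz(f,uv,z):
    uv=np.atleast_2d(uv); r=np.stack([(uv[:,0]-f["cx"])/f["fx"],(uv[:,1]-f["cy"])/f["fy"],np.ones(len(uv))],-1)@f["T"][:3,:3].T
    o=f["T"][:3,3]; return o+r*((z-o[2])/r[:,2])[:,None]
E
python3 - <<'E'
from h import *; import pickle
for n in("scene","top"):
    f=pickle.load(open(n+"0.pkl","rb")); W=cloud(f)
    ctr=W[(315 if n=="scene" else 260),(340 if n=="scene" else 280)]; print(n,ctr)
    m=(np.abs(W[...,0]-0.40)<.2)&(np.abs(W[...,1]+.22)<.2)
    z=W[...,2][m]; h,e=np.histogram(z,bins=np.arange(-.01,.19,.0025)); print([(round(a*1000,1),int(b)) for a,b in zip(e,h) if b>20])
    im=f["image"]
    c=im[190:400,200:420] if n=="scene" else im[170:290,200:340]
    cv2.imwrite(f"pics/{n}0c.png",cv2.resize(c,None,fx=3.5 if n=="scene" else 5,fy=2.8 if 0 else (2.8 if n=="scene" else 5),interpolation=cv2.INTER_CUBIC)[:,:,::-1])
E
```

```text
scene [ 0.43858349 -0.22713239  0.04048522]
[(np.float64(-10.0), 220), (np.float64(-7.5), 67), (np.float64(-5.0), 135), (np.float64(-2.5), 5143), (np.float64(0.0), 12174), (np.float64(2.5), 1481), (np.float64(5.0), 128), (np.float64(7.5), 198), (np.float64(10.0), 191), (np.float64(12.5), 109), (np.float64(15.0), 128), (np.float64(17.5), 138), (np.float64(20.0), 111), (np.float64(22.5), 111), (np.float64(25.0), 102), (np.float64(27.5), 103), (np.float64(30.0), 133), (np.float64(32.5), 964), (np.float64(35.0), 2710), (np.float64(37.5), 1052), (np.float64(40.0), 1916), (np.float64(42.5), 305), (np.float64(45.0), 106), (np.float64(47.5), 856), (np.float64(50.0), 2313), (np.float64(52.5), 487), (np.float64(55.0), 106), (np.float64(57.5), 143), (np.float64(60.0), 42), (np.float64(62.5), 43), (np.float64(65.0), 49), (np.float64(67.5), 46), (np.float64(70.0), 65), (np.float64(72.5), 60), (np.float64(75.0), 59), (np.float64(77.5), 56), (np.float64(80.0), 52), (np.float64(92.5), 22), (np.float64(95.0), 33), (np.float64(97.5), 63), (np.float64(100.0), 37), (np.float64(102.5), 28), (np.float64(1
[... 364 characters left out ...]
64(-10.0), 27), (np.float64(-7.5), 743), (np.float64(-5.0), 4988), (np.float64(-2.5), 5709), (np.float64(0.0), 1136), (np.float64(2.5), 74), (np.float64(5.0), 59), (np.float64(7.5), 41), (np.float64(12.5), 21), (np.float64(27.5), 81), (np.float64(30.0), 643), (np.float64(32.5), 920), (np.float64(35.0), 602), (np.float64(37.5), 605), (np.float64(40.0), 98), (np.float64(42.5), 81), (np.float64(45.0), 676), (np.float64(47.5), 917), (np.float64(50.0), 299), (np.float64(52.5), 62), (np.float64(55.0), 56), (np.float64(65.0), 21), (np.float64(67.5), 25), (np.float64(70.0), 29), (np.float64(72.5), 32), (np.float64(75.0), 25), (np.float64(107.5), 23), (np.float64(110.0), 29), (np.float64(112.5), 27)]
```

```bash
python3 - <<'E'
from h import *; import pickle
# ortho images at z=.04: 0.5 mm/px... 
for n in("scene","top"):
    f=pickle.load(open(n+"0.pkl","rb"))
    for z in (.04,.05):
        xs=np.linspace(.56,.26,600); ys=np.linspace(-.05,-.40,700)
        Y,X=np.meshgrid(ys,xs); uv=proj(f,np.stack([X,Y,0*X+z],-1).reshape(-1,3)).reshape(600,700,2).astype(np.float32)
        o=cv2.remap(f["image"],uv[...,0],uv[...,1],cv2.INTER_CUBIC)
        cv2.imwrite(f"pics/o_{n}_{int(z*1000)}.png",o[:,:,::-1])
E
```

```text
(no output)
```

View pics/o_scene_40.png

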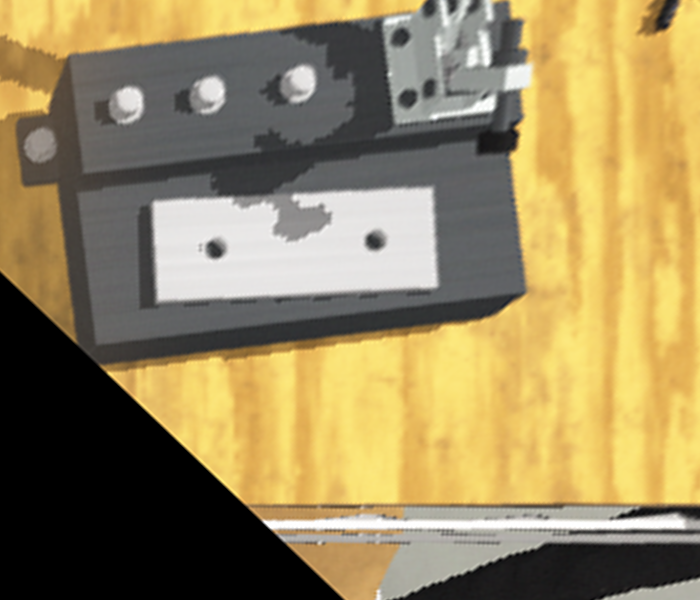

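View pics/o_top_40.png

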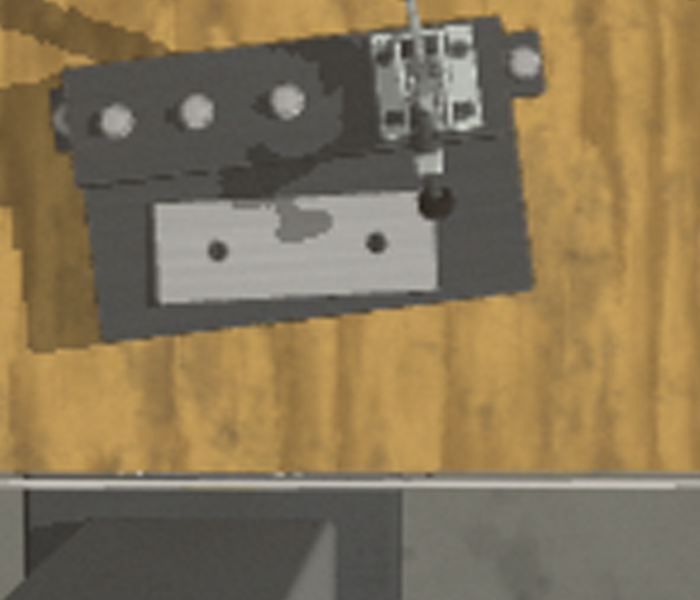

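```bash
cat > fit.py <<'E'
from h import *; import pickle
from scipy.optimize import least_squares
def o2w(c,r): return np.array([.56-.0005*r*600/599,-.05-.0005*c*700/699,.04])
f={n:pickle.load(open(n+"0.pkl","rb")) for n in("scene","top")}
# (ortho col,row, block-frame x,y,z)
B={"scene":[(98,345,-70,110,35),(525,292,-70,-110,35),(79,189,10,110,35)],
   "top":[(103,342,-70,110,35),(534,289,-70,-110,35),(81,186,10,110,50),(64,70,70,110,50),(498,16,70,-110,50)]}
L={"scene":[(151,200,25,70),(433,187,25,-70),(438,289,-25,-70),(156,302,-25,70)],"top":[(152,204,25,70),(436,191,25,-70),(438,290,-25,-70),(157,305,-25,70)]}
def Rz(a): return np.array([[np.cos(a),-np.sin(a)],[np.sin(a),np.cos(a)]])
def fit(S,zf,names=("scene","top")):
    m,w=[],[]
    for n in names:
        for t in S[n]:
            z=t[4]/1000 if len(t)>4 else zf
            px=proj(f[n],o2w(t[0],t[1])); w.append(atz(f[n],px,z)[0,:2]); m.append(np.array(t[2:4])/1000)
    m,w=np.array(m),np.array(w)
    r=least_squares(lambda p:((m@Rz(p[2]).T+p[:2])-w).ravel(),[.44,-.2,.1])
    return r.x,np.round(r.fun.reshape(-1,2)*1000,1)
if __name__=="__main__":
    for nm in (("scene",),("top",),("scene","top")):
        b,e=fit(B,0,nm); l,e2=fit(L,.04,nm)
        rel=Rz(-b[2])@(l[:2]-b[:2])
        print(nm,"block",np.round(b,4),"blank",np.round(l,4),"rel",np.round(rel*1000,1),round(np.degrees(l[2]-b[2]),2)); print(e.tolist(),e2.tolist())
E
python3 fit.py
```

```text
('scene',) block [ 0.4716 -0.2     0.1225] blank [ 0.4375 -0.1975  0.0464] rel [-33.5   6.7] -4.36
[[-0.3, 0.9], [-0.1, -2.0], [0.4, 1.1]] [[-0.6, -0.8], [-0.6, 0.6], [0.6, 0.8], [0.6, -0.6]]
('top',) block [ 0.47   -0.2011  0.1216] blank [ 0.436  -0.1981  0.0479] rel [-33.3   7.1] -4.22
[[-0.9, -0.0], [-0.9, -1.4], [-0.8, 2.4], [1.3, 1.2], [1.3, -2.2]] [[-0.2, -0.9], [0.0, 1.5], [-0.3, 0.1], [0.5, -0.8]]
('scene', 'top') block [ 0.4706 -0.2007  0.1209] blank [ 0.4368 -0.1978  0.0472] rel [-33.2   7. ] -4.22
[[-1.2, 0.3], [-1.4, -2.7], [-0.4, 0.4], [-0.3, 0.4], [-0.4, -1.0], [-0.1, 2.8], [2.0, 1.6], [1.8, -1.9]] [[-1.4, -1.1], [-1.3, 0.3], [-0.1, 0.4], [-0.2, -0.9], [0.6, -0.6], [0.7, 1.8], [0.4, 0.4], [1.3, -0.4]]
```

```bash
cat > go.py <<'E'
import sys; from h import *
from scipy.spatial.transform import Rotation as R
B=np.array([.4706,-.2005,0]); YAW=.122
def b2w(p): 
    p=np.array(p)/1000.; return B+R.from_euler('z',YAW).apply(p)
def w2b(p): return R.from_euler('z',-YAW).apply(np.array(p)-B)*1000
def cur():
    from cell import sensors
    s=sensors.sense(); q=s["eef_rot"]; return s,R.from_quat([q[1],q[2],q[3],q[0]])
# tool x down; tool y along +block y or -block y
def goal(sign): 
    x=np.array([0,0,-1.]); y=np.array([-np.sin(YAW),np.cos(YAW),0])*sign
    return R.from_matrix(np.stack([x,y,np.cross(x,y)],1))
if __name__=="__main__":
    s,r=cur()
    print("t %.2f"%s["time_s"],"block-frame TCP",np.round(w2b(s["tool_pos"]),1),"F(block)",np.round(R.from_euler('z',-YAW).apply(s["force"]),1),"w",round(s["width"],4))
    G=min((goal(1),goal(-1)),key=lambda g:(r.inv()*g).magnitude())
    print("tool axes in block (cols):",np.round((R.from_euler('z',-YAW)*r).as_matrix(),3).tolist())
    print("turn",np.round((r.inv()*G).as_rotvec(),3))
    for a in sys.argv[1:]:
        p=[float(v) for v in a.split(',')]
        print(a,"shift cm",np.round(r.inv().apply(b2w(p)-s["tool_pos"])*100,2), "after turn", np.round(G.inv().apply(b2w(p)-s["tool_pos"])*100,2))
E
python3 go.py=0 2>/dev/null; python3 go.py -90,5,150 -90,5,60
python3 - <<'E'
from h import *; from go import w2b; import pickle
f=pickle.load(open("scene0.pkl","rb")); W=cloud(f)
for n,p in (("bottle",(336,173)),("bottlebase",(335,188)),("grip",(290,215)),("file",(280,205)),("hex",(374,211))): 
    c,r=p; w=np.nanmedian(W[r-1:r+2,c-1:c+2].reshape(-1,3),0); print(n,np.round(w,3),np.round(w2b(w)))
E
```

```text
t 0.90 block-frame TCP [-294.9 -351.   231.3] F(block) [-0.1  0.4 -0.1] w 0.0852
tool axes in block (cols): [[-0.0, 0.236, -0.972], [-0.0, -0.972, -0.236], [-1.0, 0.0, 0.0]]
turn [ 0.239  0.    -0.   ]
-90,5,150 shift cm [  8.13 -29.74 -28.33] after turn [  8.13 -35.6  -20.49]
-90,5,60 shift cm [ 17.13 -29.75 -28.33] after turn [ 17.13 -35.6  -20.49]
bottle [ 0.669 -0.444  0.055] [ 167. -265.   55.]
bottlebase [ 0.67  -0.441  0.013] [ 169. -263.   13.]
grip [ 0.581 -0.255  0.14 ] [103. -67. 140.]
file [ 0.596 -0.248  0.158] [119. -62. 158.]
hex [ 0.575 -0.458  0.004] [  73. -268.    4.]
```

Emit:
servo_tool --pt "-1 4 -15 -14 0.12 0 0" --pt "-1 8 -29.7 -28.3 0.239 0 0" --pt "-1 8 -29.7 -28.3 0.239 0 0" --pt "-1 8 -29.7 -28.3 0.239 0 0" --pt "-1 8 -29.7 -28.3 0.239 0 0"

```text
time_s: 1.4
tool_pos: [0.3166, -0.357, 0.1834]
eef_rot: [0.043, 0.706, 0.043, -0.706]
force: [1.4, -1.4, 0.1]
width: 0.0124
```

Emit:
servo_tool --pt "-1 0 0 0 0 0 0"

```text
time_s: 1.5
tool_pos: [0.3185, -0.3521, 0.1826]
eef_rot: [-0.045, -0.706, -0.047, 0.706]
force: [0.8, -1.1, 0.7]
width: 0.0001
```

```bash
python3 go.py -90,5,80 -90,5,37
```

```text
t 1.50 block-frame TCP [-169.4 -131.9  182.6] F(block) [ 0.6 -1.1  0.7] w 0.0001
tool axes in block (cols): [[0.0, 0.009, -1.0], [0.004, -1.0, -0.009], [-1.0, -0.004, -0.0]]
turn [ 0.009 -0.     0.004]
-90,5,80 shift cm [ 10.31 -13.58  -8.05] after turn [ 10.26 -13.69  -7.94]
-90,5,37 shift cm [ 14.61 -13.57  -8.05] after turn [ 14.56 -13.69  -7.94]
```

Emit:
servo_tool --pt "-1 5 -13.6 -8.05 0.009 0 0.004" --pt "-1 10.3 -13.6 -8.05 0.009 0 0.004" --pt "-1 10.3 -13.6 -8.05 0.009 0 0.004" --pt "-1 10.3 -13.6 -8.05 0.009 0 0.004" --pt "-1 10.3 -13.6 -8.05 0.009 0 0.004"

```text
time_s: 2.0
tool_pos: [0.3797, -0.2096, 0.0781]
eef_rot: [-0.042, -0.705, -0.042, 0.707]
force: [-0.2, -0.3, -0.2]
width: 0.0
```

```bash
python3 go.py -90,5,38 -70,5,38; python3 - <<'E'
from cell import eyes
import cv2
f=eyes.grab_frame("scene"); cv2.imwrite("pics/s1.png",cv2.resize(f["image"][140:400,180:500],None,fx=2.3,fy=2.3,interpolation=cv2.INTER_CUBIC)[:,:,::-1])
E
```

```text
t 2.00 block-frame TCP [-91.4   2.   78.1] F(block) [-0.2 -0.3 -0.2] w 0.0
tool axes in block (cols): [[-0.003, -0.003, -1.0], [-0.0, -1.0, 0.003], [-1.0, 0.0, 0.003]]
turn [-0.003  0.003 -0.   ]
-90,5,38 shift cm [ 4.01 -0.3  -0.15] after turn [ 4.01 -0.3  -0.14]
-70,5,38 shift cm [ 4.   -0.3  -2.15] after turn [ 4.01 -0.3  -2.14]
```

View pics/s1.png

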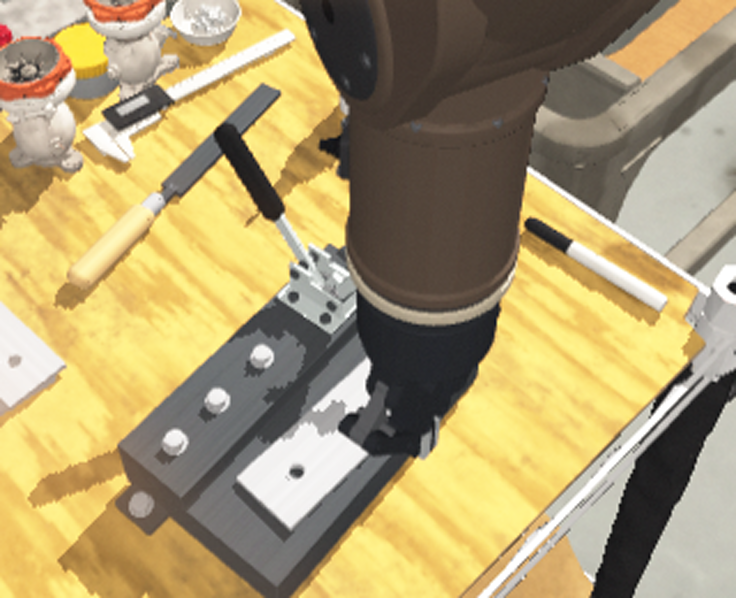

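The crop shows the shut fingers at (400,430), just in front of the blank, and the clamp is untouched. Next I lower the tool, then push towards the shoulder.

Emit:
servo_tool --pt "-1 4 -0.3 -0.15 0 0 0" --pt "-1 4 -0.3 -0.15 0 0 0" --pt "-1 4 -0.3 -0.8 0 0 0" --pt "-1 4 -0.3 -1.4 0 0 0" --pt "-1 4 -0.3 -1.8 0 0 0"

```text
time_s: 2.55
tool_pos: [0.3988, -0.21, 0.042]
eef_rot: [0.042, 0.707, 0.038, -0.705]
force: [-0.3, -0.7, 1.3]
width: 0.0001
```

```bash
python3 go.py -61,5,37.5 -52,5,37.5
```

```text
t 2.55 block-frame TCP [-72.4  -0.7  42. ] F(block) [-0.4 -0.7  1.3] w 0.0001
tool axes in block (cols): [[0.003, -0.01, -1.0], [-0.006, -1.0, 0.01], [-1.0, 0.006, -0.003]]
turn [-0.01  -0.003 -0.006]
-61,5,37.5 shift cm [ 0.45 -0.58 -1.13] after turn [ 0.45 -0.57 -1.14]
-52,5,37.5 shift cm [ 0.45 -0.59 -2.03] after turn [ 0.45 -0.57 -2.04]
```

Emit:
servo_tool --pt "-1 0 0 0 0 0 0"

```text
time_s: 2.65
tool_pos: [0.3986, -0.2096, 0.0416]
eef_rot: [0.042, 0.707, 0.038, -0.705]
force: [-0.7, -0.2, -0.1]
width: 0.0002
```

```bash
python3 go.py -61,5,37.5 -52,5,37.5
```

```text
t 2.65 block-frame TCP [-72.5  -0.2  41.6] F(block) [-0.7 -0.1 -0.1] w 0.0002
tool axes in block (cols): [[0.002, -0.009, -1.0], [-0.005, -1.0, 0.009], [-1.0, 0.005, -0.002]]
turn [-0.009 -0.002 -0.005]
-61,5,37.5 shift cm [ 0.41 -0.54 -1.15] after turn [ 0.41 -0.52 -1.15]
-52,5,37.5 shift cm [ 0.41 -0.54 -2.05] after turn [ 0.41 -0.52 -2.05]
```

Emit:
servo_tool --pt "-1 0.4 -0.5 0 -0.009 -0.002 -0.005" --pt "-1 0.4 -0.5 0 -0.009 -0.002 -0.005" --pt "-1 0.4 -0.5 0 -0.009 -0.002 -0.005"

```text
time_s: 2.95
tool_pos: [0.3961, -0.204, 0.0363]
eef_rot: [-0.043, -0.705, -0.043, 0.707]
force: [0.7, 0.2, -0.3]
width: 0.0
```

```bash
python3 go.py -61,5,37.5 -52,5,37.5
```

```text
t 2.95 block-frame TCP [-74.3   5.6  36.3] F(block) [ 0.7  0.1 -0.3] w 0.0
tool axes in block (cols): [[-0.003, -0.0, -1.0], [0.001, -1.0, 0.0], [-1.0, -0.001, 0.003]]
turn [-0.     0.003  0.001]
-61,5,37.5 shift cm [-0.12  0.06 -1.33] after turn [-0.12  0.06 -1.33]
-52,5,37.5 shift cm [-0.12  0.06 -2.23] after turn [-0.12  0.06 -2.23]
```

Emit:
servo_tool --pt "-1 -0.1 0 -0.5 0 0 0" --pt "-1 -0.1 0 -0.9 0 0 0" --pt "-1 -0.1 0 -1.3 0 0 0" --pt "-1 -0.1 0 -1.6 0 0 0" --pt "-1 -0.1 0 -1.9 0 0 0"

```text
time_s: 3.45
tool_pos: [0.4151, -0.2019, 0.0373]
eef_rot: [-0.043, -0.705, -0.043, 0.707]
force: [-3.4, -0.9, 3.2]
width: 0.0001
```

```bash
python3 go.py  -52,5,37.5
```

```text
t 3.45 block-frame TCP [-55.2   5.4  37.3] F(block) [-3.5 -0.5  3.2] w 0.0001
tool axes in block (cols): [[-0.003, -0.001, -1.0], [0.001, -1.0, 0.0], [-1.0, -0.001, 0.003]]
turn [-0.001  0.003  0.001]
-52,5,37.5 shift cm [-0.02  0.04 -0.32] after turn [-0.02  0.04 -0.32]
```

Contact force is about 3.5 N. I push on a little at a time until the shoulder stops the blank.

Emit:
servo_tool --pt "-1 0 0 -0.15 0 0 0" --pt "-1 0 0 -0.3 0 0 0"

```text
time_s: 3.65
tool_pos: [0.4182, -0.2015, 0.0373]
eef_rot: [-0.043, -0.705, -0.043, 0.707]
force: [-4.6, -0.6, 2.9]
width: 0.0
```

Emit:
servo_tool --pt "-1 0 0 -0.15 0 0 0" --pt "-1 0 0 -0.2 0 0 0"

```text
time_s: 3.85
tool_pos: [0.42, -0.2016, 0.0373]
eef_rot: [-0.043, -0.705, -0.043, 0.707]
force: [-4.7, -2.4, 3.4]
width: -0.0003
```

```bash
cat > snap.py <<'E'
import sys,pickle; from cell import eyes; from h import *
tag=sys.argv[1]
for n in sys.argv[2:]:
    f=eyes.grab_frame(n); pickle.dump(f,open(f"{n}{tag}.pkl","wb"))
    xs=np.linspace(.56,.31,500); ys=np.linspace(-.05,-.40,700)
    Y,X=np.meshgrid(ys,xs); uv=proj(f,np.stack([X,Y,0*X+.04],-1).reshape(-1,3)).reshape(500,700,2).astype(np.float32)
    cv2.imwrite(f"pics/o_{n}_{tag}.png",cv2.remap(f["image"],uv[...,0],uv[...,1],cv2.INTER_CUBIC)[:,:,::-1])
E
python3 go.py  -52,5,37.5; python3 snap.py 2 top scene
```

```text
t 3.85 block-frame TCP [-50.4   5.1  37.3] F(block) [-5.  -1.8  3.4] w -0.0003
tool axes in block (cols): [[-0.003, -0.001, -1.0], [0.001, -1.0, 0.001], [-1.0, -0.001, 0.003]]
turn [-0.001  0.003  0.001]
-52,5,37.5 shift cm [-0.02  0.01  0.16] after turn [-0.02  0.01  0.16]
```

View pics/o_scene_2.png

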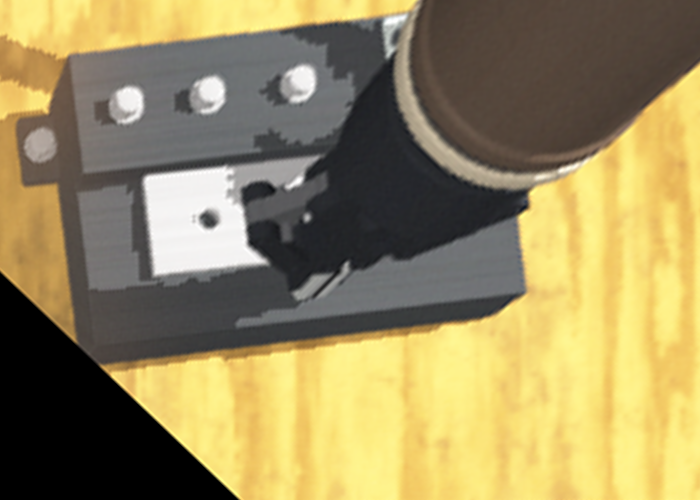

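View pics/o_top_2.png

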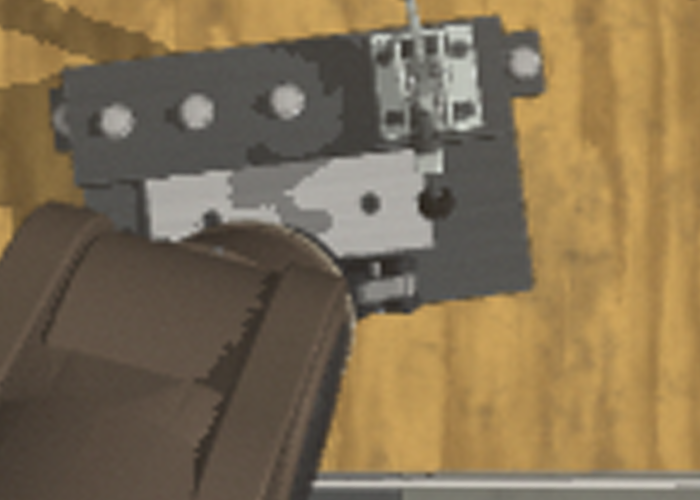

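The top view shows the blank at about (290,205), parallel to the shoulder and up against it or nearly so. I press slightly further to confirm the stop.

Emit:
servo_tool --pt "-1 0 0 -0.1 0 0 0" --pt "-1 0 0 -0.2 0 0 0"

```text
time_s: 4.15
tool_pos: [0.4209, -0.2015, 0.0372]
eef_rot: [-0.042, -0.704, -0.043, 0.707]
force: [-9.0, -4.5, 7.2]
width: -0.0001
```

```bash
python3 go.py
```

```text
t 4.15 block-frame TCP [-49.5   5.   37.2] F(block) [-9.5 -3.4  7.2] w -0.0001
tool axes in block (cols): [[-0.004, -0.001, -1.0], [0.001, -1.0, 0.001], [-1.0, -0.001, 0.004]]
turn [-0.001  0.004  0.001]
```

Emit:
servo_tool --pt "-1 0 0 1.0 0 0 0" --pt "-1 0 0 2.5 0 0 0" --pt "-1 -5 0 2.5 0 0 0" --pt "-1 -6 -5 0 0 0 0" --pt "-1 -6 -10 -3.4 0 0 0"

```text
time_s: 4.65
tool_pos: [0.4366, -0.1138, 0.099]
eef_rot: [0.041, 0.707, 0.041, -0.705]
force: [2.0, 0.2, -1.6]
width: -0.0002
```

Emit:
servo_tool --pt "-1 0 0 0 0 0 0" --pt "-1 0 0 0 0 0 0"

```text
time_s: 4.85
tool_pos: [0.4364, -0.1118, 0.0972]
eef_rot: [-0.044, -0.705, -0.045, 0.706]
force: [-1.1, -0.4, -1.3]
width: -0.0
```

```bash
python3 go.py -15,105,50 -15,105,37.5; python3 snap.py 3 top scene
```

```text
t 4.85 block-frame TCP [-23.2  92.2  97.2] F(block) [-1.1 -0.2 -1.3] w -0.0
tool axes in block (cols): [[-0.001, 0.003, -1.0], [0.001, -1.0, -0.003], [-1.0, -0.001, 0.001]]
turn [0.003 0.001 0.001]
-15,105,50 shift cm [ 4.72 -1.27 -0.83] after turn [ 4.72 -1.28 -0.82]
-15,105,37.5 shift cm [ 5.97 -1.27 -0.83] after turn [ 5.97 -1.28 -0.82]
```

View pics/o_top_3.png

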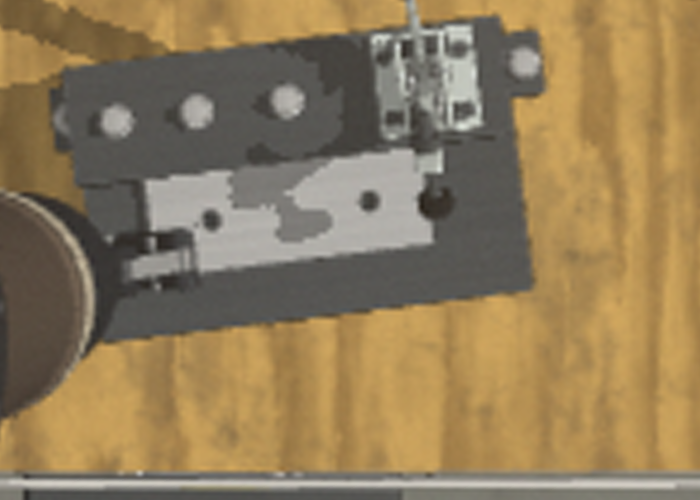

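View pics/o_scene_3.png

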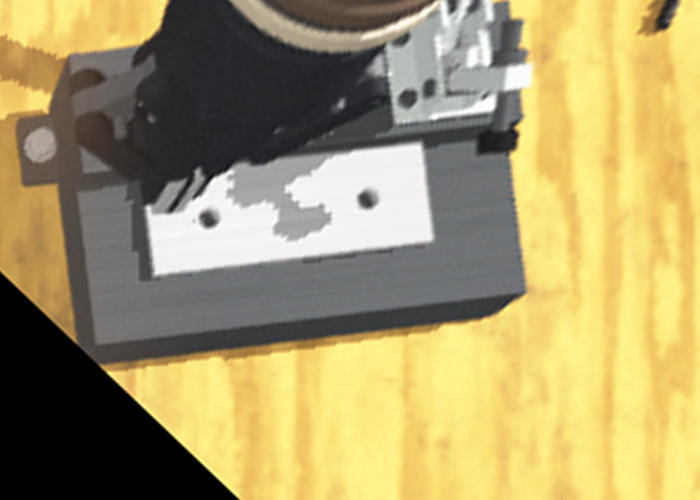

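Both views show the blank flush and parallel to the shoulder (scene ortho corners (145,176) and (424,142)), with its left end at about y=+78 in the block frame. I lower the fingers beyond the left end.

Emit:
servo_tool --pt "-1 0.5 -1.4 -0.8 0.003 0 0" --pt "-1 3 -1.4 -0.8 0.003 0 0" --pt "-1 5.2 -1.4 -0.8 0.003 0 0" --pt "-1 5.95 -1.4 -0.8 0.003 0 0" --pt "-1 5.95 -1.4 -0.8 0.003 0 0"

```text
time_s: 5.45
tool_pos: [0.4411, -0.0991, 0.0368]
eef_rot: [-0.041, -0.704, -0.042, 0.708]
force: [-0.8, -0.9, 0.0]
width: -0.0001
```

Emit:
servo_tool --pt "-1 0 0 0 0 0 0"

```text
time_s: 5.55
tool_pos: [0.4425, -0.0988, 0.0381]
eef_rot: [-0.041, -0.705, -0.042, 0.707]
force: [0.4, 0.9, -0.4]
width: -0.0003
```

```bash
python3 go.py -15,95,37.5 -15,30,37.5
```

```text
t 5.55 block-frame TCP [-15.5 104.4  38.1] F(block) [ 0.5  0.9 -0.4] w -0.0003
tool axes in block (cols): [[-0.002, -0.004, -1.0], [0.001, -1.0, 0.004], [-1.0, -0.001, 0.002]]
turn [-0.004  0.002  0.001]
-15,95,37.5 shift cm [ 0.05  0.94 -0.06] after turn [ 0.06  0.94 -0.05]
-15,30,37.5 shift cm [ 0.05  7.44 -0.09] after turn [ 0.06  7.44 -0.05]
```

Emit:
servo_tool --pt "-1 0.05 0.9 -0.06 -0.004 0 0" --pt "-1 0.05 1.6 -0.08 -0.004 0 0" --pt "-1 0.05 2.4 -0.09 -0.004 0 0" --pt "-1 0.05 3.2 -0.09 -0.004 0 0" --pt "-1 0.05 4.0 -0.1 -0.004 0 0"

```text
time_s: 6.05
tool_pos: [0.4485, -0.1381, 0.0373]
eef_rot: [-0.043, -0.705, -0.044, 0.706]
force: [-0.4, 3.4, 3.5]
width: 0.0001
```

```bash
python3 go.py -15,40,37.5 -15,30,37.5; python3 snap.py 4 scene top
```

```text
t 6.05 block-frame TCP [-14.4  64.6  37.3] F(block) [-0.   3.4  3.5] w 0.0001
tool axes in block (cols): [[-0.002, 0.001, -1.0], [0.001, -1.0, -0.001], [-1.0, -0.001, 0.002]]
turn [0.001 0.002 0.001]
-15,40,37.5 shift cm [-0.03  2.46  0.06] after turn [-0.02  2.46  0.06]
-15,30,37.5 shift cm [-0.03  3.46  0.06] after turn [-0.02  3.46  0.06]
```

View pics/o_top_4.png

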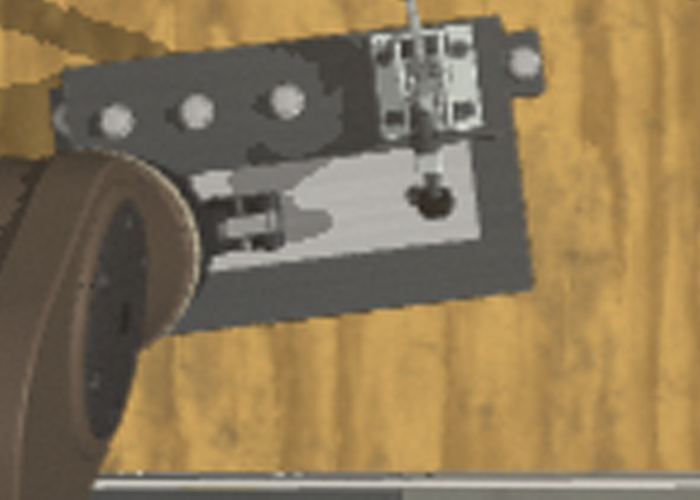

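View pics/o_scene_4.png

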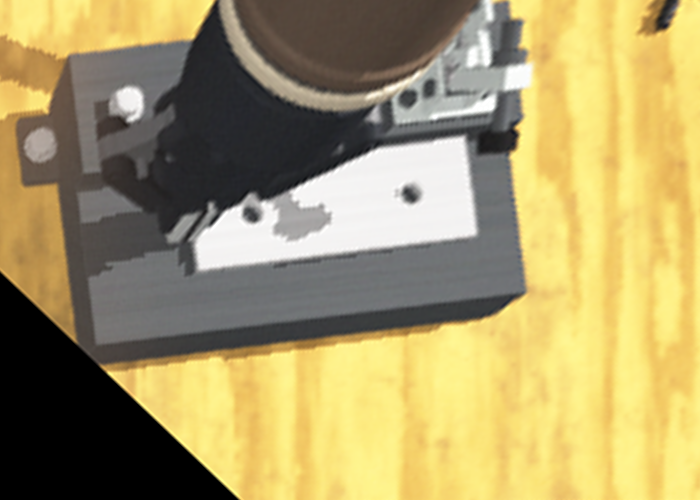

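The right end is now at about y=-85 in the block frame (scene corners (468,138) and (476,237)) and the blank is still flush. About 40 mm remain, so I push 35 mm and then re-measure.

Emit:
servo_tool --pt "-1 0 0.8 0.02 0 0 0" --pt "-1 0 1.6 0.03 0 0 0" --pt "-1 0 2.3 0.04 0 0 0" --pt "-1 0 3.0 0.05 0 0 0" --pt "-1 0 3.5 0.05 0 0 0"

```text
time_s: 6.65
tool_pos: [0.452, -0.1733, 0.037]
eef_rot: [-0.043, -0.705, -0.043, 0.707]
force: [-0.4, 2.7, 0.3]
width: -0.0001
```

```bash
python3 snap.py 5 scene top;  python3 go.py -15,40,37.5 -15,30,37.5
```

```text
t 6.75 block-frame TCP [-15.1  28.9  37. ] F(block) [-0.5 -0.4  0.8] w -0.0002
tool axes in block (cols): [[-0.002, -0.001, -1.0], [0.0, -1.0, 0.001], [-1.0, -0.0, 0.002]]
turn [-0.001  0.002  0.   ]
-15,40,37.5 shift cm [-0.05 -1.11 -0.01] after turn [-0.05 -1.11 -0.01]
-15,30,37.5 shift cm [-0.05 -0.11 -0.01] after turn [-0.05 -0.11 -0.01]
```

View pics/o_top_5.png

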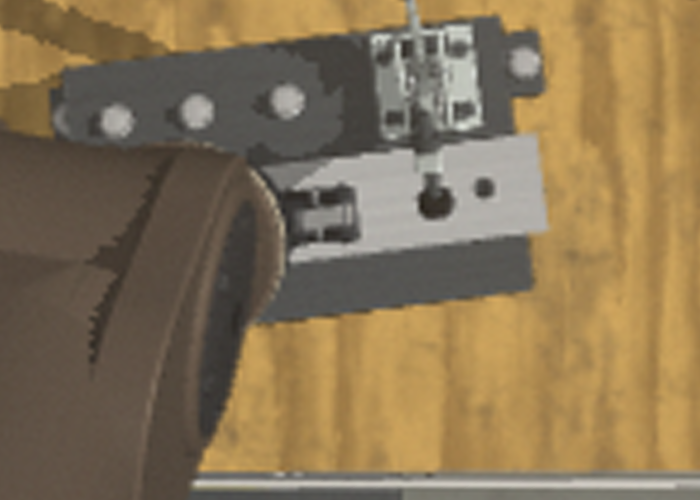

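View pics/o_scene_5.png

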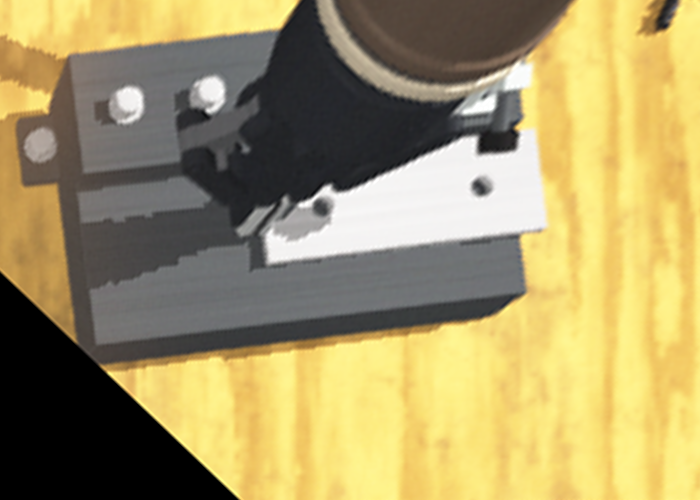

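Overhang now measures about 10 to 10.5 mm in both views, and the blank is flush. I push 4.5 mm more.

Emit:
servo_tool --pt "-1 0 0.15 0 0 0 0" --pt "-1 0 0.3 0 0 0 0" --pt "-1 0 0.45 0 0 0 0" --pt "-1 0 0.45 0 0 0 0"

```text
time_s: 7.15
tool_pos: [0.4526, -0.1769, 0.037]
eef_rot: [-0.043, -0.705, -0.044, 0.707]
force: [-0.6, 0.5, 0.4]
width: 0.0004
```

```bash
python3 go.py; python3 - <<'E'
print("retract: +y 12 mm then up")
E
```

```text
t 7.15 block-frame TCP [-15.   25.6  37. ] F(block) [-0.5  0.6  0.4] w 0.0004
tool axes in block (cols): [[-0.002, 0.001, -1.0], [0.001, -1.0, -0.001], [-1.0, -0.001, 0.002]]
turn [0.001 0.002 0.001]
retract: +y 12 mm then up
```

Emit:
servo_tool --pt "-1 0 -0.8 0 0 0 0" --pt "-1 0 -2 0 0 0 0" --pt "-1 -4 -2 0 0 0 0" --pt "-1 -9 -5 2 0 0 0" --pt "-1 -13 -10 4 0 0 0"

```text
time_s: 7.65
tool_pos: [0.4119, -0.1012, 0.151]
eef_rot: [-0.043, -0.706, -0.043, 0.706]
force: [2.1, 1.3, 0.6]
width: -0.0002
```

```bash
python3 snap.py 6 scene top;  python3 go.py
```

```text
t 7.75 block-frame TCP [-46.1 109.6 152.8] F(block) [-0.5  0.4 -0.2] w 0.0001
tool axes in block (cols): [[0.003, 0.006, -1.0], [0.0, -1.0, -0.006], [-1.0, -0.0, -0.003]]
turn [ 0.006 -0.003  0.   ]
```

View pics/o_top_6.png

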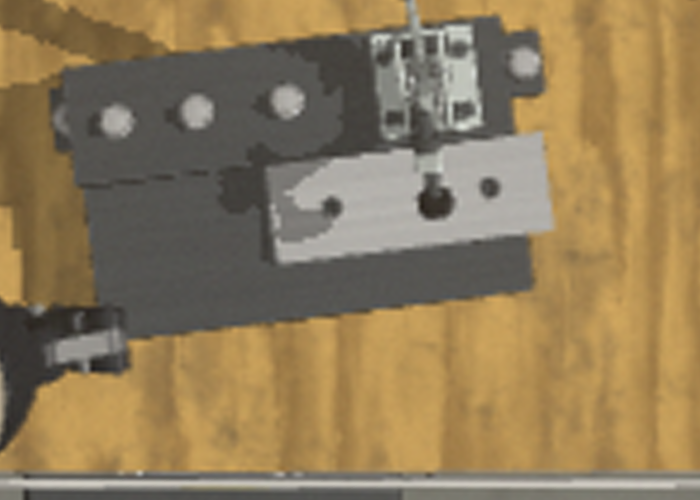

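View pics/o_scene_6.png

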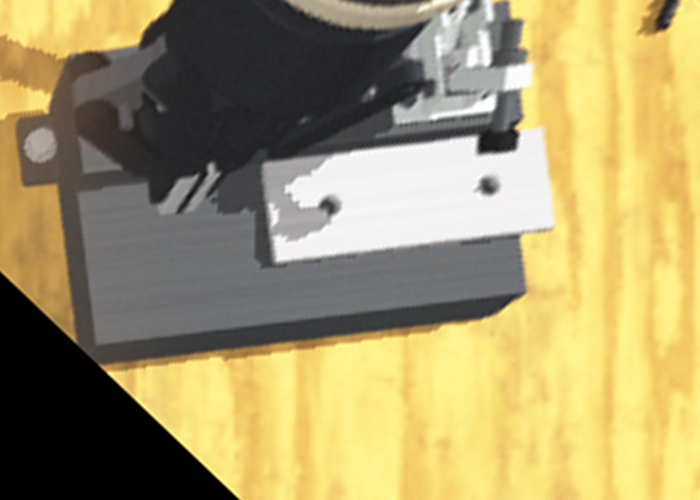

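```bash
python3 - <<'E'
import fit; from fit import *
L={"scene":[(262,160,25,70),(543,129,25,-70),(553,228,-25,-70),(273,265,-25,70)],"top":[(264,168,25,70),(545,135,25,-70),(554,229,-25,-70),(277,265,-25,70)]}
for nm in (("scene",),("top",),("scene","top")):
    b,_=fit.fit(B,0,nm); l,e=fit.fit(L,.04,nm); rel=Rz(-b[2])@(l[:2]-b[:2])
    print(nm,np.round(rel*1000,1),"overhang",round(-rel[1]*1000+70-110,1),"skew deg",round(np.degrees(l[2]-b[2]),2),e.tolist())
# subpixel local: crop raw right ends
for n,(c0,c1,r0,r1) in {"scene":(310,400,260,340),"top":(290,340,220,280)}.items():
    f=pickle.load(open(n+"6.pkl","rb")); im=f["image"][r0:r1,c0:c1]; k=8 if n=="scene" else 10
    cv2.imwrite(f"pics/end_{n}.png",cv2.resize(im,None,fx=k,fy=min(k,590//(r1-r0)),interpolation=cv2.INTER_NEAREST)[:,:,::-1])
E
```

```text
Traceback (most recent call last):
AttributeError: 'function' object has no attribute 'fit'
```

```bash
python3 - <<'E'
# rectify in block frame at z=.035 (edge) and z=.04 (blank), right end zoom 0.2mm/px
from h import *; from go import b2w; import pickle
for n in("scene","top"):
    f=pickle.load(open(n+"6.pkl","rb")); out=[]
    for z in (35,40):
        xs=np.linspace(15,-75,300); ys=np.linspace(-85,-135,380)
        Y,X=np.meshgrid(ys,xs); P=np.array([b2w(p) for p in np.stack([X,Y,0*X+z],-1).reshape(-1,3)])if 0 else b2w(np.stack([X,Y,0*X+z],-1).reshape(-1,3))
        uv=proj(f,P).reshape(300,380,2).astype(np.float32)
        o=cv2.remap(f["image"],uv[...,0],uv[...,1],cv2.INTER_CUBIC)
        for y in range(-130,-84,5): 
            c=int((-85-y)/50*379); cv2.line(o,(c,0),(c,12 if y%10 else 25),(255,0,0),1)
        out.append(o)
        # edge columns: blank rows x=-35..-5 ; ledge rows x=-65..-45
        g=o.astype(float).mean(-1)
        for nm,(xa,xb) in (("blank",(-8,-35)),("ledge",(-46,-62))):
            ra,rb=[int((15-x)/90*299) for x in (xa,xb)]
            # colour: use blue-red difference for wood
            h=(o[ra:rb,:,0].astype(float)-o[ra:rb,:,2]).mean(0); 
            h=cv2.GaussianBlur(h[None],(15,1),0)[0]; gr=np.gradient(h); c=np.argmax(gr[5:-5])+5
            print(n,"z",z,nm,"edge y",round(-85-c/379*50,1))
    cv2.imwrite(f"pics/rend_{n}.png",np.hstack(out)[:,:,::-1])
E
```

```text
scene z 35 blank edge y -126.6
scene z 35 ledge edge y -108.2
scene z 40 blank edge y -123.4
scene z 40 ledge edge y -105.2
top z 35 blank edge y -122.9
top z 35 ledge edge y -109.4
top z 40 blank edge y -122.9
top z 40 ledge edge y -109.5
```

View pics/rend_scene.png

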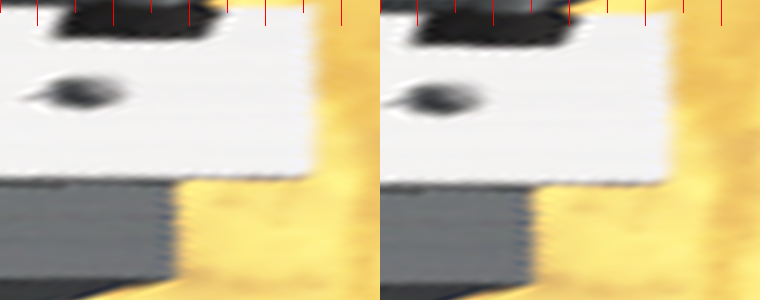

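View pics/rend_top.png

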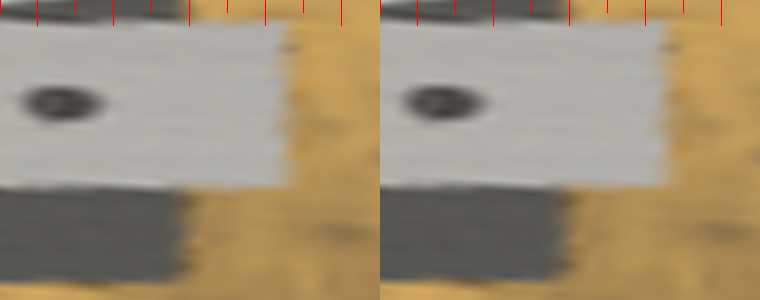

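```bash
python3 - <<'E'
from h import *; from go import b2w; import pickle
for n in("scene","top"):
    out=[]
    for tag in ("3","6"):
        f=pickle.load(open(n+tag+".pkl","rb"))
        xs=np.linspace(25,-50,300); ys=np.linspace(90,-130,780)
        Y,X=np.meshgrid(ys,xs); P=b2w(np.stack([X,Y,0*X+40],-1).reshape(-1,3))
        uv=proj(f,P).reshape(300,780,2).astype(np.float32)
        o=cv2.remap(f["image"],uv[...,0],uv[...,1],cv2.INTER_CUBIC); out.append(o)
        L=cv2.cvtColor(o,cv2.COLOR_RGB2GRAY).astype(float)
        # front edge of blank: column-wise strongest bright->dark descent
        g=np.gradient(cv2.GaussianBlur(L,(9,7),0),axis=0)
        cols=[(90-y)/220*779 for y in ((60,40,20,0,-20,-40,-55) if tag=="3" else (8,0,-20,-40,-60,-80,-100,-107))]
        print(n,tag,"front edge x:",[round(25-(150+np.argmin(g[150:290,int(c)]))/299*75,1) for c in cols])
        print("   rear edge x:",[round(25-(20+np.argmax(g[20:130,int(c)]))/299*75,1) for c in cols])
    cv2.imwrite(f"pics/flush_{n}.png",np.vstack(out)[:,:,::-1])
E
```

```text
scene 3 front edge x: [np.float64(-39.5), np.float64(-39.0), np.float64(-39.2), np.float64(-39.2), np.float64(-39.2), np.float64(-39.2), np.float64(-39.5)]
   rear edge x: [np.float64(6.4), np.float64(6.9), np.float64(9.4), np.float64(11.5), np.float64(9.9), np.float64(11.0), np.float64(11.2)]
scene 6 front edge x: [np.float64(-39.7), np.float64(-40.2), np.float64(-39.7), np.float64(-39.7), np.float64(-40.0), np.float64(-40.2), np.float64(-40.0), np.float64(-39.2)]
   rear edge x: [np.float64(10.7), np.float64(10.7), np.float64(10.2), np.float64(11.0), np.float64(10.7), np.float64(11.0), np.float64(0.7), np.float64(1.2)]
top 3 front edge x: [np.float64(-17.9), np.float64(-40.0), np.float64(-40.2), np.float64(-40.2), np.float64(-40.2), np.float64(-40.2), np.float64(-40.2)]
   rear edge x: [np.float64(9.2), np.float64(8.9), np.float64(8.9), np.float64(-1.6), np.float64(8.4), np.float64(7.9), np.float64(8.2)]
top 6 front edge x: [np.float64(-41.0), np.float64(-41.0), np.float64(-40.2), np.float64(-41.0), np.float64(-13.4), np.float64(-41.2), np.float64(-40.5), np.float64(-41.2)]
   rear edge x: [np.float64(-4.6), np.float64(8.4), np.float64(8.2), np.float64(7.9), np.float64(4.7), np.float64(7.7), np.float64(8.7), np.float64(8.7)]
```

View pics/flush_scene.png

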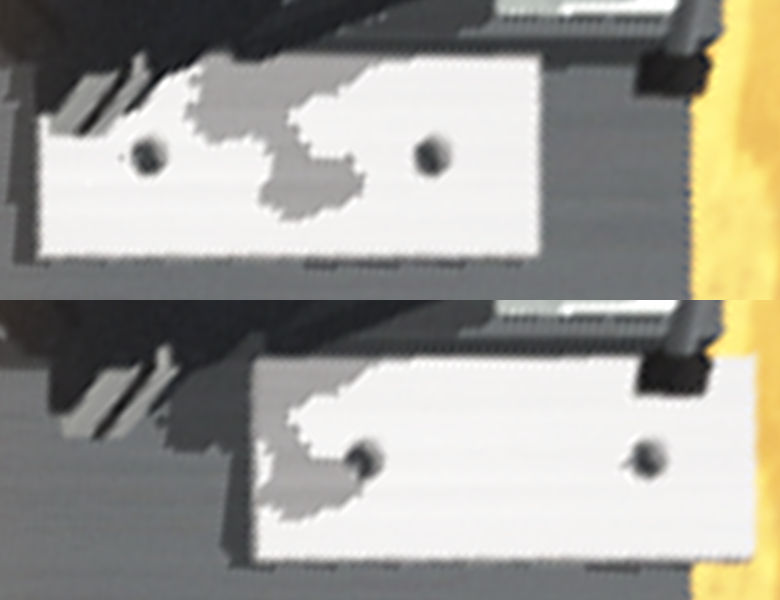

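View pics/flush_top.png

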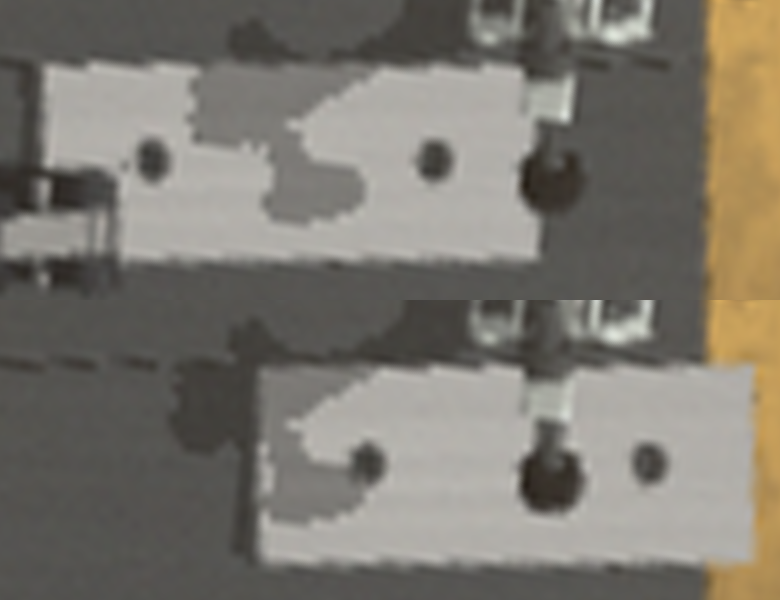

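Both views show the blank parallel to the shoulder with an overhang of 13.4 to 15.2 mm. The front edge seems about 0.5 mm further out than right after the first push. I'll open the gripper and press the front edge gently again with the right finger in line with the blank's centre, keeping the gripper body clear of the clamp.

Emit:
servo_tool --pt "1 0 2 3.0 0.006 -0.003 0" --pt "1 0 6 3.0 0.006 -0.003 0" --pt "1 3 11.2 3.0 0.006 -0.003 0" --pt "1 5.5 11.5 3.0 0.006 -0.003 0" --pt "1 5.5 11.5 3.0 0.006 -0.003 0"

```text
time_s: 8.25
tool_pos: [0.3939, -0.2199, 0.0914]
eef_rot: [-0.039, -0.702, -0.041, 0.709]
force: [-1.2, 0.7, -0.3]
width: 0.0724
```

Emit:
servo_tool --pt "1 0 0 0 0 0 0" --pt "1 0 0 0 0 0 0"

```text
time_s: 8.45
tool_pos: [0.3966, -0.218, 0.0951]
eef_rot: [-0.042, -0.704, -0.042, 0.707]
force: [-0.4, 0.3, -0.1]
width: 0.0853
```

```bash
python3 go.py -58,-5,45 -58,-5,27; python3 - <<'E'
from cell import eyes
import cv2
f=eyes.grab_frame("scene"); cv2.imwrite("pics/s7.png",cv2.resize(f["image"][140:400,180:500],None,fx=2.3,fy=2.3,interpolation=cv2.INTER_CUBIC)[:,:,::-1])
f=eyes.grab_frame("wrist"); cv2.imwrite("pics/w7.png",f["image"][:,:,::-1])
E
```

```text
t 8.45 block-frame TCP [-75.6  -8.4  95.1] F(block) [-0.4  0.3 -0.1] w 0.0853
tool axes in block (cols): [[-0.004, -0.003, -1.0], [0.001, -1.0, 0.003], [-1.0, -0.001, 0.004]]
turn [-0.003  0.004  0.001]
-58,-5,45 shift cm [ 5.   -0.34 -1.78] after turn [ 5.01 -0.34 -1.76]
-58,-5,27 shift cm [ 6.8  -0.34 -1.78] after turn [ 6.81 -0.34 -1.76]
```

View pics/s7.png

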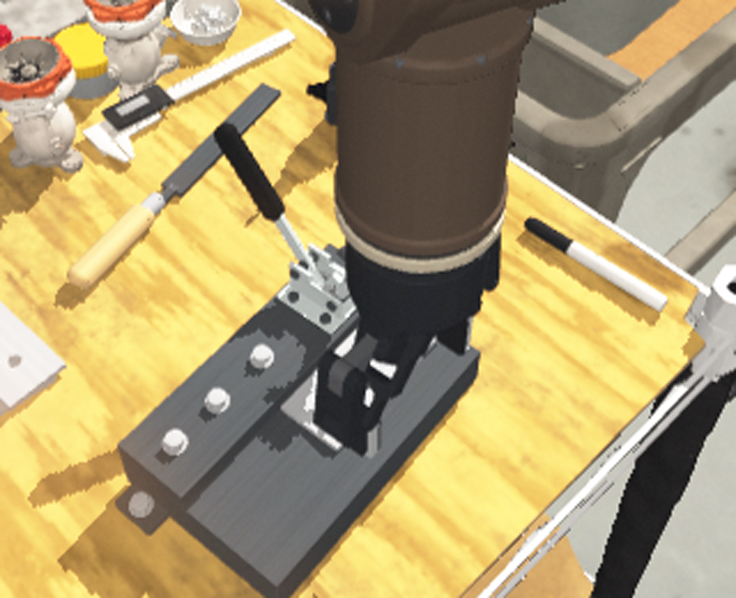

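View pics/w7.png

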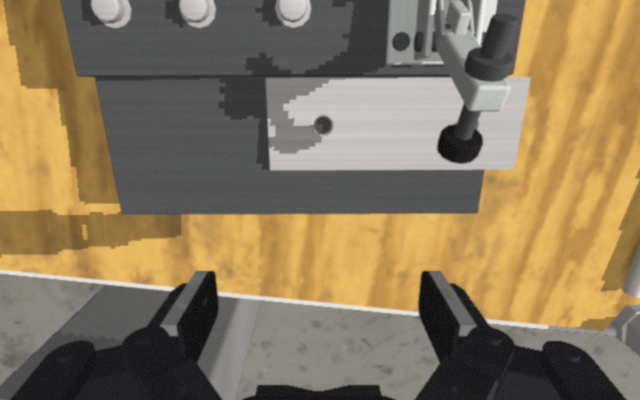

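```bash
python3 - <<'E'
from cell import eyes
from h import *; from go import w2b
f=eyes.grab_frame("wrist"); print("cam block pos",np.round(w2b(f["T"][:3,3]),1))
def b(uv,z): return np.round(w2b(atz(f,uv,z)),1)[:,:2].tolist()
print("ledge right edge",b([[480,212],[484.5,175]],.035),"ledge left front",b([[121,212],[97,78]],.035))
print("blank",b([[265,79],[528,77],[517,168],[268,170]],.04))
im=f["image"]; cv2.imwrite("pics/w8.png",cv2.resize(im[55:225,250:540],None,fx=2.7,fy=2.7,interpolation=cv2.INTER_CUBIC)[:,:,::-1])
E
```

```text
cam block pos [  7.3  -9.3 238.6]
ledge right edge [[-68.8, -108.5], [-45.3, -107.8]] ledge left front [[-68.1, 112.5], [9.7, 111.3]]
blank [[8.9, 19.0], [9.4, -120.5], [-40.0, -123.5], [-40.7, 19.9]]
```

View pics/w8.png

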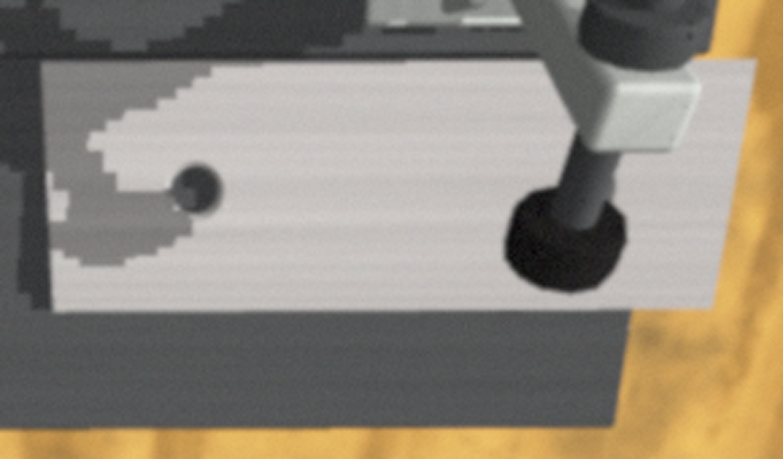

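```bash
python3 - <<'E'
from fit import *
L={"scene":[(262,160,25,70),(543,129,25,-70),(553,228,-25,-70),(273,265,-25,70)],"top":[(264,168,25,70),(545,135,25,-70),(554,229,-25,-70),(277,265,-25,70)]}
for nm in (("scene",),("top",)):
    b,_=fit(B,0,nm); l,e=fit(L,.04,nm); rel=Rz(-b[2])@(l[:2]-b[:2])
    print(nm,np.round(rel*1000,1),"overhang",round(-rel[1]*1000+70-110,1),"skew deg",round(np.degrees(l[2]-b[2]),2),e.tolist())
E
```

```text
('scene',) [-16.1 -52.6] overhang 12.6 skew deg -0.22 [[-1.2, -0.5], [-0.2, 1.2], [-0.3, 0.3], [1.7, -0.9]]
('top',) [-16.3 -52.6] overhang 12.6 skew deg 0.03 [[0.6, -0.6], [1.2, 1.2], [-1.4, -0.4], [-0.4, -0.2]]
```

Overhang estimates are 12.6 to 15.2 mm, most near 13. I'll add about 1.5 mm from the left end, then do the front press.

Emit:
servo_tool --pt "-1 0 -5 0 0 0 0" --pt "-1 0 -5.5 -3 -0.003 0.004 0" --pt "-1 0 -5.5 -6.05 -0.003 0.004 0" --pt "-1 0 -5.5 -6.05 -0.003 0.004 0" --pt "-1 0 -5.5 -6.05 -0.003 0.004 0"

```text
time_s: 9.1
tool_pos: [0.4501, -0.1571, 0.0945]
eef_rot: [-0.043, -0.706, -0.043, 0.706]
force: [0.6, 0.2, -0.8]
width: 0.0119
```

Emit:
servo_tool --pt "-1 0 0 0 0 0 0" --pt "-1 0 0 0 0 0 0"

```text
time_s: 9.3
tool_pos: [0.4488, -0.1579, 0.0942]
eef_rot: [-0.042, -0.705, -0.042, 0.706]
force: [-0.4, 0.2, 0.4]
width: -0.0
```

```bash
python3 go.py -15,45,37.5
```

```text
t 9.30 block-frame TCP [-16.5  45.   94.2] F(block) [-0.4  0.2  0.4] w -0.0
tool axes in block (cols): [[-0.001, -0.003, -1.0], [0.001, -1.0, 0.003], [-1.0, -0.001, 0.001]]
turn [-0.003  0.001  0.001]
-15,45,37.5 shift cm [ 5.67 -0.   -0.16] after turn [ 5.67 -0.   -0.15]
```

Emit:
servo_tool --pt "-1 3 0 -0.1 -0.003 0 0" --pt "-1 5 0 -0.15 -0.003 0 0" --pt "-1 5.7 0 -0.15 -0.003 0 0" --pt "-1 5.7 0 -0.15 -0.003 0 0" --pt "-1 5.7 0 -0.15 -0.003 0 0"

```text
time_s: 9.8
tool_pos: [0.4512, -0.1576, 0.0377]
eef_rot: [-0.043, -0.706, -0.043, 0.706]
force: [-0.3, 0.2, 0.9]
width: 0.0
```

```bash
python3 go.py -15,28,37 -15,24,37
```

```text
t 9.80 block-frame TCP [-14.   44.9  37.7] F(block) [-0.3  0.2  0.9] w 0.0
tool axes in block (cols): [[-0.001, 0.0, -1.0], [0.001, -1.0, -0.0], [-1.0, -0.001, 0.001]]
turn [0.    0.001 0.001]
-15,28,37 shift cm [0.07 1.69 0.1 ] after turn [0.07 1.69 0.1 ]
-15,24,37 shift cm [0.07 2.09 0.1 ] after turn [0.07 2.09 0.1 ]
```

Emit:
servo_tool --pt "-1 0.05 1.0 0.1 0 0 0" --pt "-1 0.05 1.7 0.1 0 0 0" --pt "-1 0.05 1.95 0.1 0 0 0" --pt "-1 0.05 2.1 0.1 0 0 0" --pt "-1 0.05 2.1 0.1 0 0 0"

```text
time_s: 10.3
tool_pos: [0.4528, -0.1784, 0.0367]
eef_rot: [-0.043, -0.706, -0.044, 0.706]
force: [-0.5, 0.9, 0.7]
width: 0.0003
```

```bash
python3 go.py -15,24,37
```

```text
t 10.30 block-frame TCP [-14.9  24.1  36.7] F(block) [-0.4  0.9  0.7] w 0.0003
tool axes in block (cols): [[-0.001, 0.001, -1.0], [0.001, -1.0, -0.001], [-1.0, -0.001, 0.001]]
turn [0.001 0.001 0.001]
-15,24,37 shift cm [-0.03  0.01  0.01] after turn [-0.03  0.01  0.01]
```

Emit:
servo_tool --pt "-1 0 -1 0 0 0 0" --pt "-1 -2 -2 0 0 0 0" --pt "-1 -6 -2 2.5 0 0 0" --pt "-1 -6 -2 6 0 0 0" --pt "1 -6 1.5 6 0 0 0"

```text
time_s: 10.8
tool_pos: [0.3891, -0.1964, 0.0964]
eef_rot: [-0.044, -0.703, -0.046, 0.708]
force: [0.6, 0.4, -0.0]
width: 0.0133
```

Emit:
servo_tool --pt "1 0 1.4 0 0 0 0" --pt "1 0 1.4 0 0 0 0" --pt "1 0 1.4 0 0 0 0" --pt "1 0 1.4 0 0 0 0" --pt "1 0 1.4 0 0 0 0"

```text
time_s: 11.3
tool_pos: [0.3969, -0.2134, 0.0964]
eef_rot: [-0.043, -0.705, -0.044, 0.706]
force: [1.1, 0.2, -0.3]
width: 0.0849
```

```bash
python3 go.py -60,-5,45 -60,-5,27; python3 - <<'E'
from cell import eyes
from h import *; from go import w2b
f=eyes.grab_frame("wrist")
im=f["image"]; cv2.imwrite("pics/w9.png",cv2.resize(im[55:225,90:540],None,fx=1.75,fy=1.75,interpolation=cv2.INTER_CUBIC)[:,:,::-1])
cv2.imwrite("pics/w9f.png",im[:,:,::-1]); import pickle; pickle.dump(f,open("w9.pkl","wb"))
E
```

```text
t 11.30 block-frame TCP [-74.7  -3.9  96.4] F(block) [ 1.1  0.1 -0.3] w 0.0849
tool axes in block (cols): [[-0.001, 0.002, -1.0], [0.002, -1.0, -0.002], [-1.0, -0.002, 0.001]]
turn [0.002 0.001 0.002]
-60,-5,45 shift cm [ 5.13  0.12 -1.48] after turn [ 5.14  0.11 -1.47]
-60,-5,27 shift cm [ 6.93  0.13 -1.48] after turn [ 6.94  0.11 -1.47]
```

View pics/w9f.png

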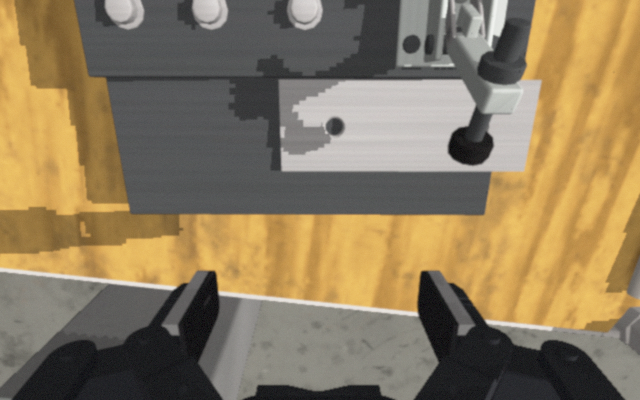

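The wrist view shows the blank's rear edge along the crease at about row 79 and its right end at columns 528 to 540, past the ledge corner at (487,213). I lower the open fingers in front of it.

Emit:
servo_tool --pt "1 2 0.1 -1.45 0 0 0" --pt "1 5 0.1 -1.45 0 0 0" --pt "1 6.5 0.1 -1.45 0 0 0" --pt "1 6.5 0.1 -1.45 0 0 0" --pt "1 6.7 0.1 -1.45 0 0 0"

```text
time_s: 11.85
tool_pos: [0.4114, -0.2134, 0.0298]
eef_rot: [-0.043, -0.705, -0.044, 0.706]
force: [0.4, -0.3, 0.7]
width: 0.0854
```

Emit:
servo_tool --pt "1 0 0 0 0 0 0"

```text
time_s: 11.95
tool_pos: [0.4117, -0.2137, 0.0302]
eef_rot: [-0.043, -0.706, -0.044, 0.706]
force: [0.1, 0.1, 0.1]
width: 0.0861
```

```bash
python3 go.py -60,-5,26; python3 - <<'E'
from cell import eyes
import cv2
f=eyes.grab_frame("scene"); cv2.imwrite("pics/s10.png",cv2.resize(f["image"][230:390,220:420],None,fx=3.6,fy=3.6,interpolation=cv2.INTER_CUBIC)[:,:,::-1])
E
```

```text
t 11.95 block-frame TCP [-60.1  -6.   30.2] F(block) [0.1 0.1 0.1] w 0.0861
tool axes in block (cols): [[-0.0, 0.001, -1.0], [0.0, -1.0, -0.001], [-1.0, -0.0, 0.0]]
turn [0.001 0.    0.   ]
-60,-5,26 shift cm [ 0.42 -0.1  -0.01] after turn [ 0.42 -0.1  -0.01]
```

View pics/s10.png

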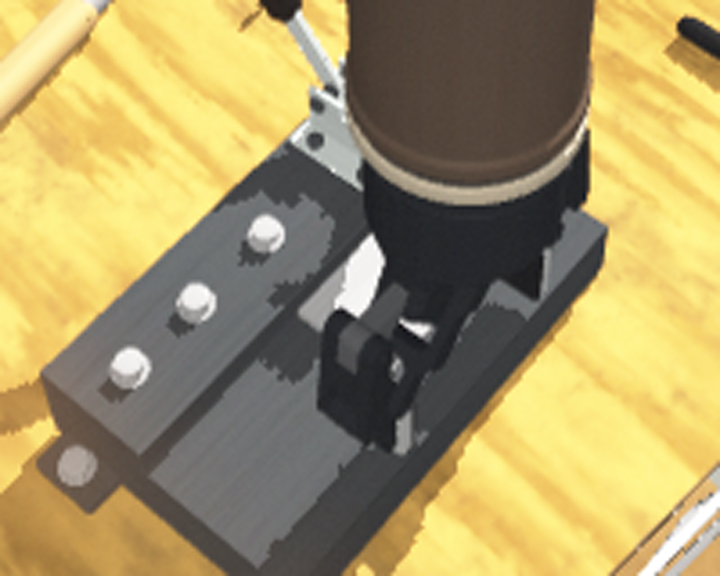

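The left finger sits on free ledge at (390,400) and nothing touches yet. I go down in small steps, watching the force.

Emit:
servo_tool --pt "1 0.2 0 0 0 0 0" --pt "1 0.4 0 0 0 0 0"

```text
time_s: 12.2
tool_pos: [0.4116, -0.2139, 0.026]
eef_rot: [0.043, 0.706, 0.043, -0.706]
force: [-0.5, -1.2, 0.8]
width: 0.0852
```

Emit:
servo_tool --pt "1 0.1 0 0 0 0 0" --pt "1 0.2 0 0 0 0 0"

```text
time_s: 12.4
tool_pos: [0.4112, -0.2137, 0.0235]
eef_rot: [-0.043, -0.705, -0.044, 0.706]
force: [0.4, -0.4, 0.4]
width: 0.0852
```

Emit:
servo_tool --pt "1 0 0 -0.4 0 0 0" --pt "1 0 0 -0.7 0 0 0" --pt "1 0 0 -0.85 0 0 0" --pt "1 0 0 -0.95 0 0 0"

```text
time_s: 12.8
tool_pos: [0.4206, -0.2125, 0.0235]
eef_rot: [-0.043, -0.705, -0.044, 0.706]
force: [-2.5, -0.8, 1.1]
width: 0.0854
```

```bash
python3 go.py -50,-6,23.5
```

```text
t 12.80 block-frame TCP [-51.1  -5.8  23.5] F(block) [-2.6 -0.5  1.1] w 0.0854
tool axes in block (cols): [[-0.001, 0.001, -1.0], [0.001, -1.0, -0.001], [-1.0, -0.001, 0.001]]
turn [0.001 0.001 0.001]
-50,-6,23.5 shift cm [-0.    0.02 -0.11] after turn [-0.    0.02 -0.11]
```

Emit:
servo_tool --pt "1 0 0 -0.1 0 0 0" --pt "1 0 0 -0.15 0 0 0"

```text
time_s: 13.0
tool_pos: [0.4214, -0.2124, 0.0234]
eef_rot: [-0.043, -0.705, -0.044, 0.707]
force: [-3.9, -1.6, 2.6]
width: 0.0854
```

Emit:
servo_tool --pt "1 0 0 -0.05 0 0 0" --pt "1 0 0 -0.1 0 0 0"

```text
time_s: 13.2
tool_pos: [0.4217, -0.2123, 0.0233]
eef_rot: [-0.043, -0.705, -0.044, 0.707]
force: [-6.9, -0.7, 2.7]
width: 0.0855
```

The force rises to 7 N with no further motion, so the blank is seated. I back off, rise, and look from above.

Emit:
servo_tool --pt "1 0 0 1 0 0 0" --pt "1 0 0 3 0 0 0" --pt "1 -3 0 3.5 0 0 0" --pt "-1 -8 0 3.5 0 0 0" --pt "-1 -13 0 3.5 0 0 0"

```text
time_s: 13.7
tool_pos: [0.3878, -0.2163, 0.1549]
eef_rot: [-0.043, -0.705, -0.044, 0.706]
force: [0.9, -1.4, -0.4]
width: 0.059
```

Emit:
servo_tool --pt "-1 -5 0 0 0 0 0" --pt "-1 -6 0 0 0 0 0" --pt "-1 -6 0 0 0 0 0"

```text
time_s: 14.0
tool_pos: [0.3899, -0.2172, 0.2156]
eef_rot: [0.044, 0.707, 0.043, -0.704]
force: [-0.2, 0.4, -0.1]
width: 0.0126
```

```bash
python3 snap.py 11 wrist top; python3 go.py 110,-70,215; python3 - <<'E'
from h import *; from go import b2w; import pickle
for n in("wrist","top"):
    f=pickle.load(open(n+"11.pkl","rb")); 
    xs=np.linspace(25,-75,300); ys=np.linspace(115,-130,735)
    Y,X=np.meshgrid(ys,xs); out=[]
    for z in (40,35):
        uv=proj(f,b2w(np.stack([X,Y,0*X+z],-1).reshape(-1,3))).reshape(300,735,2).astype(np.float32)
        out.append(cv2.remap(f["image"],uv[...,0],uv[...,1],cv2.INTER_CUBIC))
    cv2.imwrite(f"pics/r11_{n}.png",np.vstack(out)[:,:,::-1])
E
```

```text
t 14.10 block-frame TCP [-83.9  -5.8 212.6] F(block) [-0.7  0.1 -1.7] w 0.0
tool axes in block (cols): [[-0.002, 0.001, -1.0], [0.001, -1.0, -0.001], [-1.0, -0.001, 0.002]]
turn [0.001 0.002 0.001]
110,-70,215 shift cm [ -0.28   6.44 -19.38] after turn [ -0.24   6.42 -19.39]
```

View pics/r11_wrist.png

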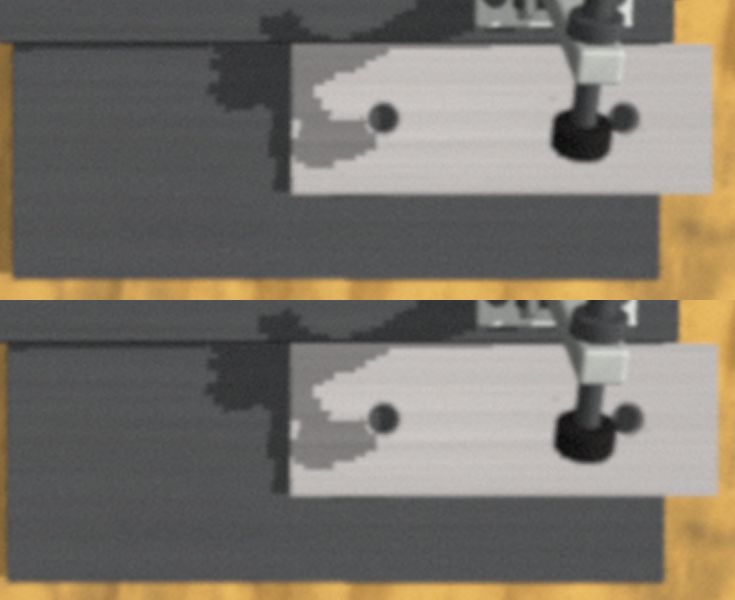

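View pics/r11_top.png

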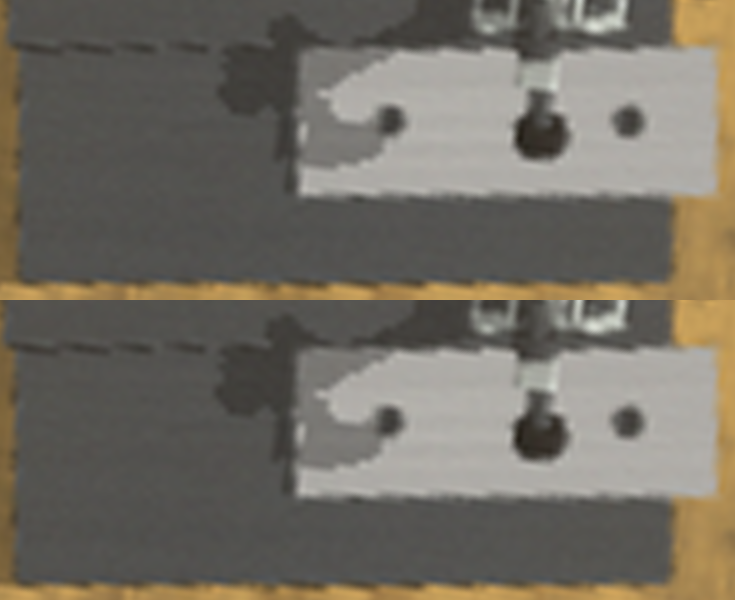

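Both views agree: the blank is flush and square, with an overhang of 15 to 16 mm (top 45 px/3, wrist 48 px/3). On to the handle: first above it.

Emit:
servo_tool --pt "-1 -0.3 1.5 -4.5 0 0 0" --pt "-1 -0.5 3 -9.2 0 0 0" --pt "-1 -0.5 4.6 -14 0 0 0" --pt "-1 -0.5 6.4 -19.4 0 0 0" --pt "-1 -0.5 6.4 -19.4 0 0 0"

```text
time_s: 14.6
tool_pos: [0.5927, -0.2557, 0.214]
eef_rot: [-0.043, -0.705, -0.045, 0.707]
force: [-0.7, 0.2, -0.3]
width: -0.0002
```

Emit:
servo_tool --pt "-1 0 0 0 0 0 0" --pt "-1 0 0 0 0 0 0"

```text
time_s: 14.8
tool_pos: [0.5873, -0.2561, 0.2163]
eef_rot: [-0.043, -0.704, -0.044, 0.707]
force: [0.1, 0.5, 0.2]
width: -0.0001
```

```bash
python3 go.py 110,-70,165; python3 - <<'E'
from cell import eyes
import cv2
for n in ("scene","wrist"):
    f=eyes.grab_frame(n); im=f["image"][60:320,180:500] if n=="scene" else f["image"]
    cv2.imwrite(f"pics/{n}12.png",cv2.resize(im,None,fx=2.2 if n=="scene" else 1,fy=2.2 if n=="scene" else 1,interpolation=cv2.INTER_CUBIC)[:,:,::-1])
E
```

```text
t 14.80 block-frame TCP [109.1 -69.4 216.3] F(block) [0.2 0.5 0.2] w -0.0001
tool axes in block (cols): [[-0.004, 0.001, -1.0], [0.002, -1.0, -0.001], [-1.0, -0.002, 0.004]]
turn [0.001 0.004 0.002]
110,-70,165 shift cm [ 5.13  0.07 -0.12] after turn [ 5.13  0.06 -0.09]
```

View pics/scene12.png

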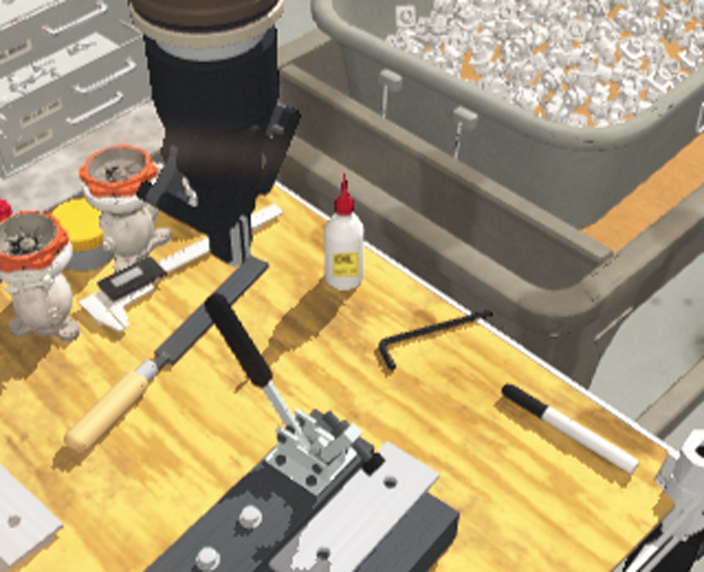

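View pics/wrist12.png

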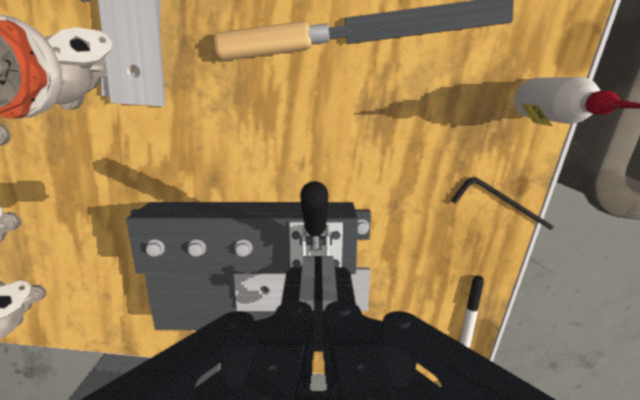

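The fingers are lined up with the grip in the wrist view: grip at column 314, finger gap at 318. I lower the tool straight down.

Emit:
servo_tool --pt "-1 2.5 0.05 -0.1 0 0.004 0.002" --pt "-1 5 0.05 -0.1 0 0.004 0.002" --pt "-1 5.8 0.05 -0.1 0 0.004 0.002" --pt "-1 6.4 0.05 -0.1 0 0.004 0.002" --pt "-1 7 0.05 -0.1 0 0.004 0.002"

```text
time_s: 15.4
tool_pos: [0.5902, -0.257, 0.1492]
eef_rot: [0.044, 0.707, 0.043, -0.704]
force: [-0.7, 0.5, 0.1]
width: 0.0002
```

Emit:
servo_tool --pt "-1 0.6 0 0 0 0 0" --pt "-1 1.2 0 0 0 0 0" --pt "-1 1.8 0 0 0 0 0" --pt "-1 2.4 0 0 0 0 0" --pt "-1 3.0 0 0 0 0 0"

```text
time_s: 15.9
tool_pos: [0.5901, -0.2568, 0.1178]
eef_rot: [0.044, 0.707, 0.043, -0.705]
force: [0.6, 0.1, 0.6]
width: 0.0006
```

```bash
python3 go.py 110,-70,92; python3 - <<'E'
from cell import eyes
import cv2
f=eyes.grab_frame("scene"); im=f["image"][100:360,180:500]
cv2.imwrite(f"pics/scene13.png",cv2.resize(im,None,fx=2.2,fy=2.2,interpolation=cv2.INTER_CUBIC)[:,:,::-1])
E
```

```text
t 15.90 block-frame TCP [111.7 -70.4 117.8] F(block) [0.6 0.1 0.6] w 0.0006
tool axes in block (cols): [[0.003, 0.001, -1.0], [-0.001, -1.0, -0.001], [-1.0, 0.001, -0.003]]
turn [ 0.001 -0.003 -0.001]
110,-70,92 shift cm [ 2.58 -0.05  0.18] after turn [ 2.58 -0.04  0.17]
```

View pics/scene13.png

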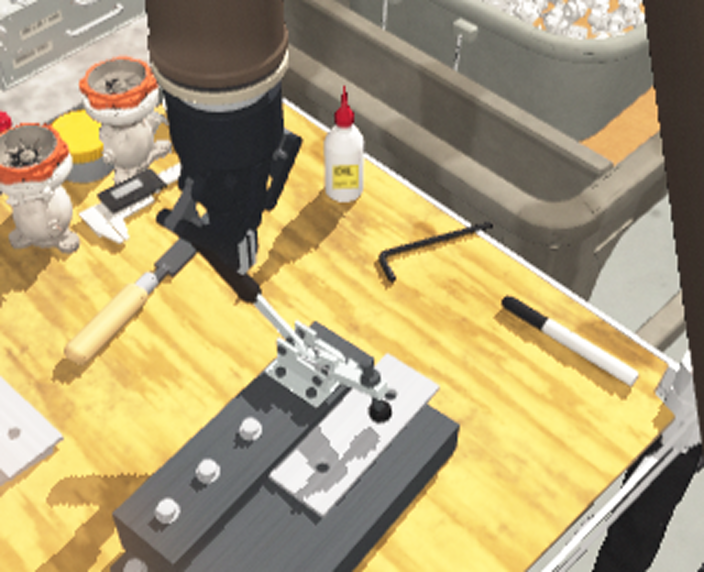

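The handle follows the fingers, the foot at (380,410) is coming down, and the blank hasn't moved. I continue.

Emit:
servo_tool --pt "-1 0.6 0 0.1 0 0 0" --pt "-1 1.2 0 0.15 0 0 0" --pt "-1 1.7 0 0.15 0 0 0" --pt "-1 2.1 0 0.15 0 0 0" --pt "-1 2.4 0 0.15 0 0 0"

```text
time_s: 16.45
tool_pos: [0.589, -0.2569, 0.0942]
eef_rot: [0.044, 0.707, 0.043, -0.704]
force: [0.8, -0.1, 1.2]
width: -0.0005
```

Emit:
servo_tool --pt "-1 0.15 0 0 0 0 0" --pt "-1 0.3 0 0 0 0 0"

```text
time_s: 16.65
tool_pos: [0.5886, -0.2569, 0.0912]
eef_rot: [0.044, 0.707, 0.043, -0.705]
force: [-0.6, -0.1, 1.5]
width: -0.0003
```

```bash
python3 go.py 110,-70,90
```

```text
t 16.65 block-frame TCP [110.2 -70.4  91.2] F(block) [-0.6  0.   1.5] w -0.0003
tool axes in block (cols): [[0.003, 0.001, -1.0], [-0.001, -1.0, -0.001], [-1.0, 0.001, -0.003]]
turn [ 0.001 -0.003 -0.001]
110,-70,90 shift cm [ 0.11 -0.04  0.02] after turn [ 0.12 -0.04  0.02]
```

Emit:
servo_tool --pt "-1 0.1 0 0 0 0 0" --pt "-1 0.2 0 0 0 0 0"

```text
time_s: 16.85
tool_pos: [0.5888, -0.257, 0.0901]
eef_rot: [0.044, 0.707, 0.043, -0.705]
force: [-3.7, 1.4, 14.9]
width: -0.0004
```

Emit:
servo_tool --pt "-1 0.1 0 0 0 0 0" --pt "-1 0.1 0 0 0 0 0"

```text
time_s: 17.05
tool_pos: [0.5888, -0.257, 0.09]
eef_rot: [0.044, 0.707, 0.043, -0.704]
force: [-3.9, 1.6, 16.2]
width: 0.0
```

The handle hit its stop: 16 N with the grip top at 90 mm. I retract straight up, move clear and check.

Emit:
servo_tool --pt "-1 -1 0 0 0 0 0" --pt "-1 -4 0 0 0 0 0" --pt "-1 -9 0 0 0 0 0" --pt "-1 -13 0 0 0 0 0" --pt "-1 -13 -5 0 0 0 0"

```text
time_s: 17.55
tool_pos: [0.5844, -0.2157, 0.2245]
eef_rot: [0.043, 0.71, 0.036, -0.702]
force: [1.0, 0.5, -0.9]
width: -0.0
```

Emit:
servo_tool --pt "-1 0 -5 3 0 0 0" --pt "-1 0 -10 8 0 0 0" --pt "-1 0 -15 13 0 0 0" --pt "-1 0 -20 18 0 0 0" --pt "-1 0 -22 22 0 0 0"

```text
time_s: 18.05
tool_pos: [0.3897, -0.047, 0.2176]
eef_rot: [0.044, 0.707, 0.043, -0.705]
force: [0.7, 1.1, 0.3]
width: -0.0003
```

```bash
python3 - <<'E'
from cell import eyes
from h import *; from go import b2w; import pickle
for n in("scene","top"):
    f=eyes.grab_frame(n); pickle.dump(f,open(n+"14.pkl","wb"))
    xs=np.linspace(25,-75,300); ys=np.linspace(115,-130,735)
    Y,X=np.meshgrid(ys,xs); out=[]
    for z in (40,35):
        uv=proj(f,b2w(np.stack([X,Y,0*X+z],-1).reshape(-1,3))).reshape(300,735,2).astype(np.float32)
        out.append(cv2.remap(f["image"],uv[...,0],uv[...,1],cv2.INTER_CUBIC))
    cv2.imwrite(f"pics/r14_{n}.png",np.vstack(out)[:,:,::-1])
    if n=="scene": cv2.imwrite("pics/scene14.png",cv2.resize(f["image"][130:390,180:500],None,fx=2.2,fy=2.2,interpolation=cv2.INTER_CUBIC)[:,:,::-1])
    # handle end direction
W=cloud(pickle.load(open("scene14.pkl","rb")))
from go import w2b
P=w2b(W.reshape(-1,3)); m=(abs(P[:,1]+70)<12)&(P[:,0]>95)&(P[:,0]<180)&(P[:,2]>60); p=P[m]; print(len(p),np.nanmin(p,0),np.nanmax(p,0))
k=p[:,0]<165; c=np.polyfit(p[:,0],p[:,2],1); print("handle slope deg",np.degrees(np.arctan(c[0])),"z at 110",np.polyval(c,110))
E
python3 go.py
```

```text
177 [ 95.31752074 -75.41240444  75.96933384] [133.72258049 -58.92171252  94.65531037]
handle slope deg 15.032285980183952 z at 110 87.37494304028809
t 18.15 block-frame TCP [-65.8 163.9 217.1] F(block) [ 0.9 -0.5  0. ] w 0.0002
tool axes in block (cols): [[-0.001, 0.005, -1.0], [-0.001, -1.0, -0.005], [-1.0, 0.001, 0.001]]
turn [ 0.005  0.001 -0.001]
```

View pics/scene14.png

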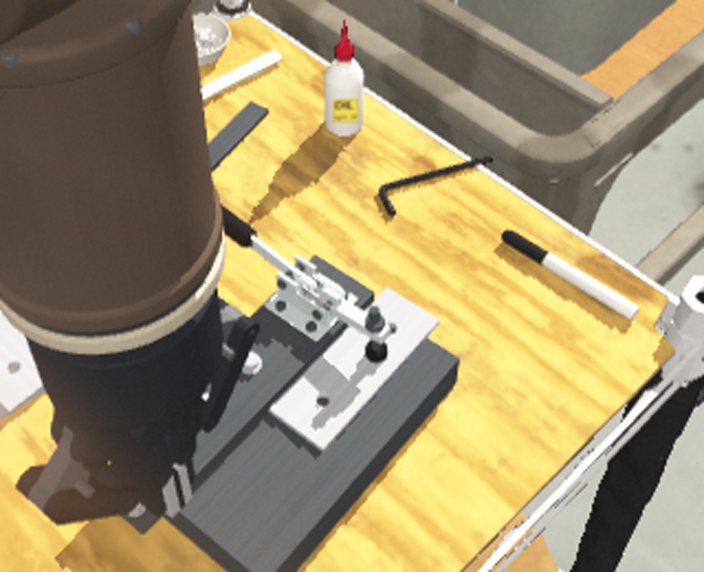

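View pics/r14_top.png

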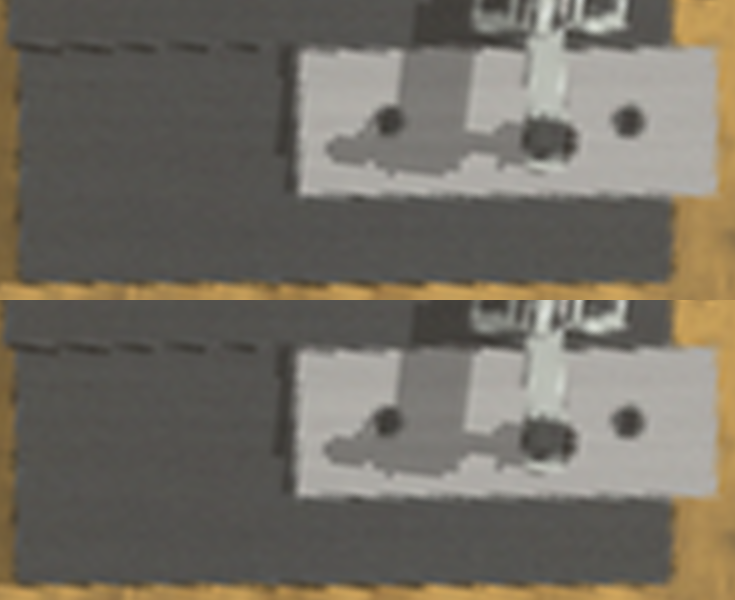

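View pics/r14_scene.png

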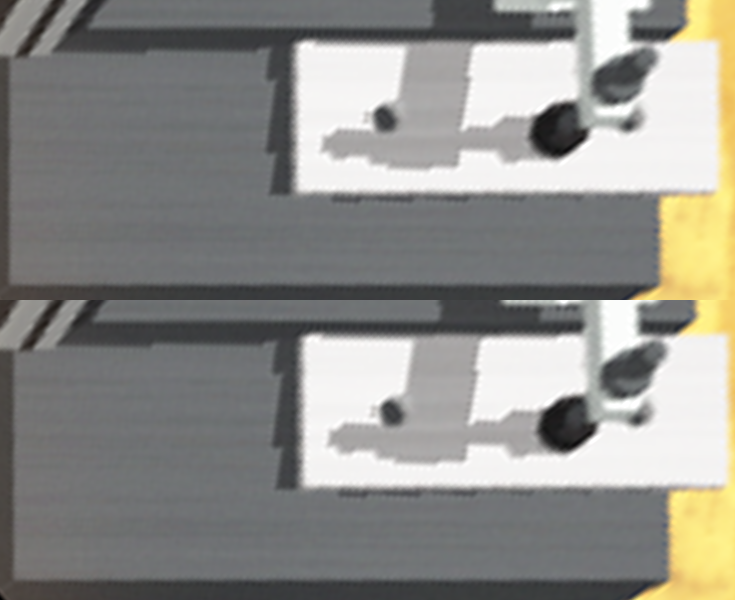

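```bash
python3 - <<'E'
from h import *; from go import w2b; import pickle
for n in("scene","top"):
    P=w2b(cloud(pickle.load(open(n+"14.pkl","rb"))).reshape(-1,3))
    for x in (100,110,120,130,140,150,160,170,180):
        m=(abs(P[:,1]+70)<9)&(abs(P[:,0]-x)<5)&(P[:,2]>40)
        if m.sum()>3: print(n,x,m.sum(),round(np.percentile(P[m,2],90),1),"expected", round(73+(x-58)*np.tan(np.radians(10))+8.6,1))
f0=pickle.load(open("top0.pkl","rb"))["image"].astype(int); f1=pickle.load(open("top14.pkl","rb"))["image"].astype(int)
d=abs(f1-f0).max(-1)
for nm,(a,b,c,e) in {"file":(125,165,250,360),"bottle":(148,166,366,388),"hex":(190,215,350,400)}.items(): print(nm,"changed px",(d[a:b,c:e]>40).sum())
E
```

```text
scene 100 54 88.9 expected 89.0
scene 110 42 91.6 expected 90.8
scene 120 40 92.9 expected 92.5
scene 130 17 94.3 expected 94.3
top 100 24 88.1 expected 89.0
top 110 35 88.7 expected 90.8
top 120 31 90.3 expected 92.5
top 130 33 92.6 expected 94.3
top 140 32 93.7 expected 96.1
top 150 32 94.9 expected 97.8
top 160 33 96.6 expected 99.6
top 170 27 97.6 expected 101.3
file changed px 0
bottle changed px 0
hex changed px 0
```

The handle profile matches 10° above level (top camera reads about 2 mm low, as it did for the worktop). The file, bottle and hex key are unchanged and the arm is clear, so I hand in.

```bash
python3 -c "
from cell import job_done; print(job_done())"
```

```text
the job is handed in; nothing more can be done
None
```

The blank is set up and clamped, and the job was handed in at about 18 s of the 54 s allowed.

- **Blank:** I pushed it flat against the shoulder, then along the ledge from its left end. A last press on its front edge seated it at about 7 N. In the final pictures it lies parallel to the shoulder with no gap visible.
- **Overhang:** The last readings were about 15 mm from the top camera and 16 mm from the wrist camera before clamping. After clamping, the top view showed the blank unmoved. The readings scatter by 1 to 2 mm. An earlier, less careful fit read 12.6 mm, which is why I pushed it 1.5 mm further.
- **Clamp:** I pressed the handle straight down to its stop, where the force reached 16 N with the fingertips at 90 mm. Its measured height profile then matched the fully-down angle. The pictures show the foot down on the blank, but I did not measure its pressing force.
- **Other tools:** The file, oil bottle and hex key show no changed pixels in the top view from start to finish. The arm ended well clear, touching nothing.

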